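# Load the blood-tube mixer and lock its hold-down

## Task

Load the tube mixer: pull up the spring collar on its locking post and turn it anticlockwise until it drops into its release notch, then swing the hold-down frame up. Lay every red-capped tube from the bench in a cradle of its own, with all caps towards the collar side, lower the frame gently until it is fully shut, pull up and turn the collar back until it drops home and locks the frame, and press the green start button. Leave the purple-capped tube and the other things on the bench where they are.

Things in the scene. Friction and masses are not known exactly. Their poses are not given: they have to be found in the camera images.
- tube1_mid (a point): red-capped blood tube lying on its side: 16 mm thick, 112 mm long, 22 g. It does not roll. Point given: its centre, 8 mm above its underside; own x runs along the tube to the cap (the red cap is the end 24 mm), own z up while it lies flat. Starts on the bench with its cap roughly towards the robot. Some starts have fewer than four (absent: None).
- tube2_mid (a point): red-capped blood tube lying on its side: 16 mm thick, 112 mm long, 22 g. It does not roll. Point given: its centre, 8 mm above its underside; own x runs along the tube to the cap (the red cap is the end 24 mm), own z up while it lies flat. Starts on the bench with its cap roughly towards the robot. Some starts have fewer than four (absent: None).
- tube3_mid (a point): red-capped blood tube lying on its side: 16 mm thick, 112 mm long, 22 g. It does not roll. Point given: its centre, 8 mm above its underside; own x runs along the tube to the cap (the red cap is the end 24 mm), own z up while it lies flat. Starts on the bench with its cap roughly towards the robot. Some starts have fewer than four (absent: None).
- tube4_mid (a point): red-capped blood tube lying on its side: 16 mm thick, 112 mm long, 22 g. It does not roll. Point given: its centre, 8 mm above its underside; own x runs along the tube to the cap (the red cap is the end 24 mm), own z up while it lies flat. Starts on the bench with its cap roughly towards the robot. Some starts have fewer than four (absent: None).
- cradle1 (a point): centre of a tube resting in cradle 1 (1 leftmost seen from the robot, 4 rightmost; pitch 50 mm). Own x runs along the cradle to the hinge side, away from the collar side; z up. The tube rests on two blue comb bars 35 mm either side of here, 8 mm below, between rounded prongs 20 mm apart reaching 5 mm above; between the bars the deck is 22 mm below.
- cradle2 (a point): centre of a tube resting in cradle 2 (1 leftmost seen from the robot, 4 rightmost; pitch 50 mm). Own x runs along the cradle to the hinge side, away from the collar side; z up. The tube rests on two blue comb bars 35 mm either side of here, 8 mm below, between rounded prongs 20 mm apart reaching 5 mm above; between the bars the deck is 22 mm below.
- cradle3 (a point): centre of a tube resting in cradle 3 (1 leftmost seen from the robot, 4 rightmost; pitch 50 mm). Own x runs along the cradle to the hinge side, away from the collar side; z up. The tube rests on two blue comb bars 35 mm either side of here, 8 mm below, between rounded prongs 20 mm apart reaching 5 mm above; between the bars the deck is 22 mm below.
- cradle4 (a point): centre of a tube resting in cradle 4 (1 leftmost seen from the robot, 4 rightmost; pitch 50 mm). Own x runs along the cradle to the hinge side, away from the collar side; z up. The tube rests on two blue comb bars 35 mm either side of here, 8 mm below, between rounded prongs 20 mm apart reaching 5 mm above; between the bars the deck is 22 mm below.
- collar_grip (a point): on the vertical axis of the locking collar at the front of the mixer, mid-way up its 32 mm sleeve (clear for fingers 20 mm down and 17 mm up from here; above that a red flange, 42 mm across, 8 mm thick; fixed post ends 41 mm above). Moves with the collar. A red nose 12 mm wide sticks out 38 mm from the axis, its top 21 mm below this point; own x points along it (locked: towards the hinge side).
- collar_lift (a joint): how far the collar is pulled up along its post, m: 0 down (a spring pushes it down with about 7 N), 0.014 at its upper stop (about 12 N). Castellations keep it from turning until it is up by 0.010 or more; let go over a notch it springs back to 0, between notches it stays up at about 0.010.
- collar_turn (a joint): turn of the collar, rad, growing anticlockwise seen from above: 0 locked (nose over the front rail of the hold-down frame, the frame cannot open), 1.309 (75 degrees) released (nose clear of the frame). It has notches only at these two ends, each with about 0.1 rad of play.
- frame (a joint): opening of the hold-down frame, rad: 0 closed (level over the cradles), 1.57 upright, stop at 1.85. It has a stiff hinge and stays where it is left; moving it takes 2 to 4 N at the handle. Closed, its bars pass 4 mm above the tubes.
- frame_handle (a point): middle of the frame's black handle bar (10 mm thick, 70 mm long, parallel to the hinge, 215 mm from it); closed, it lies 37 mm above the deck, with 33 mm free between it and the frame's front rail and with the collar's axis 90 mm further to the left. Own y runs along the bar, own x from the bar towards the hinge.
- frame_hinge (a point): middle of the hinge line of the hold-down frame, at the back of the mixer, 102 mm above the bench. Own x points from the collar side to the hinge side of the mixer (away from the robot), y along the hinge to the left, z up. Opening swings the handle up and back about this line.
- start (a joint): travel of the green start button, m: 0 out, 0.006 fully in (5 N); springs back
- start_top (a point): centre of the top of the green start button (26 mm across), pressed straight down, on the low control pod at the right of the mixer
- purple_mid (a point): centre of a purple-capped tube of the same size (16 x 112 mm) lying on the bench; to be left alone
- spray: antiseptic spray bottle, white with a yellow band, 66 mm across, 208 mm tall; origin under its centre; to be left alone
- tape: skin-coloured roll of tape lying flat, 72 mm across, 26 mm high; to be left alone
- cup: specimen cup with a yellow lid, 60 mm across, 68 mm tall; to be left alone
- forceps: steel forceps lying flat, 180 mm long (own x), up to 50 mm wide, 7 mm high; to be left alone
Mind the look-alikes: they are no part of the job. What is shaped like the part that bears tube1_mid but yellow is not meant.

How it is judged:
On the way, in this order (a step that is already met when the one before it is completed fails the run):
1. the collar is turned to its release notch and down in it (value of joint collar_turn above 1.1 rad and value of joint collar_lift below 0.003 m), for 0.2 s.
2. the hold-down frame is swung up (value of joint frame above 1.25 rad), for 0.2 s.
3. with the frame up, every red-capped tube lies in a cradle of its own, caps towards the collar side (value of joint frame above 1 rad and ((distance between tube1_mid and cradle1 below 0.012 m and angle between the x axis of tube1_mid and the x axis of cradle1, either way round below 0.1 rad and x of collar_grip in the frame of tube1_mid above 0.05 m) or (distance between tube1_mid and cradle2 below 0.012 m and angle between the x axis of tube1_mid and the x axis of cradle2, either way round below 0.1 rad and x of collar_grip in the frame of tube1_mid above 0.05 m) or (distance between tube1_mid and cradle3 below 0.012 m and angle between the x axis of tube1_mid and the x axis of cradle3, either way round below 0.1 rad and x of collar_grip in the frame of tube1_mid above 0.05 m) or (distance between tube1_mid and cradle4 below 0.012 m and angle between the x axis of tube1_mid and the x axis of cradle4, either way round below 0.1 rad and x of collar_grip in the frame of tube1_mid above 0.05 m)) and ((distance between tube2_mid and cradle1 below 0.012 m and angle between the x axis of tube2_mid and the x axis of cradle1, either way round below 0.1 rad and x of collar_grip in the frame of tube2_mid above 0.05 m) or (distance between tube2_mid and cradle2 below 0.012 m and angle between the x axis of tube2_mid and the x axis of cradle2, either way round below 0.1 rad and x of collar_grip in the frame of tube2_mid above 0.05 m) or (distance between tube2_mid and cradle3 below 0.012 m and angle between the x axis of tube2_mid and the x axis of cradle3, either way round below 0.1 rad and x of collar_grip in the frame of tube2_mid above 0.05 m) or (distance between tube2_mid and cradle4 below 0.012 m and angle between the x axis of tube2_mid and the x axis of cradle4, either way round below 0.1 rad and x of collar_grip in the frame of tube2_mid above 0.05 m)) and ((distance between tube3_mid and cradle1 below 0.012 m and angle between the x axis of tube3_mid and the x axis of cradle1, either way round below 0.1 rad and x of collar_grip in the frame of tube3_mid above 0.05 m) or (distance between tube3_mid and cradle2 below 0.012 m and angle between the x axis of tube3_mid and the x axis of cradle2, either way round below 0.1 rad and x of collar_grip in the frame of tube3_mid above 0.05 m) or (distance between tube3_mid and cradle3 below 0.012 m and angle between the x axis of tube3_mid and the x axis of cradle3, either way round below 0.1 rad and x of collar_grip in the frame of tube3_mid above 0.05 m) or (distance between tube3_mid and cradle4 below 0.012 m and angle between the x axis of tube3_mid and the x axis of cradle4, either way round below 0.1 rad and x of collar_grip in the frame of tube3_mid above 0.05 m)) and ((distance between tube4_mid and cradle1 below 0.012 m and angle between the x axis of tube4_mid and the x axis of cradle1, either way round below 0.1 rad and x of collar_grip in the frame of tube4_mid above 0.05 m) or (distance between tube4_mid and cradle2 below 0.012 m and angle between the x axis of tube4_mid and the x axis of cradle2, either way round below 0.1 rad and x of collar_grip in the frame of tube4_mid above 0.05 m) or (distance between tube4_mid and cradle3 below 0.012 m and angle between the x axis of tube4_mid and the x axis of cradle3, either way round below 0.1 rad and x of collar_grip in the frame of tube4_mid above 0.05 m) or (distance between tube4_mid and cradle4 below 0.012 m and angle between the x axis of tube4_mid and the x axis of cradle4, either way round below 0.1 rad and x of collar_grip in the frame of tube4_mid above 0.05 m))), for 0.2 s.
4. the frame is shut over the tubes (value of joint frame below 0.05 rad and ((distance between tube1_mid and cradle1 below 0.012 m and angle between the x axis of tube1_mid and the x axis of cradle1, either way round below 0.1 rad and x of collar_grip in the frame of tube1_mid above 0.05 m) or (distance between tube1_mid and cradle2 below 0.012 m and angle between the x axis of tube1_mid and the x axis of cradle2, either way round below 0.1 rad and x of collar_grip in the frame of tube1_mid above 0.05 m) or (distance between tube1_mid and cradle3 below 0.012 m and angle between the x axis of tube1_mid and the x axis of cradle3, either way round below 0.1 rad and x of collar_grip in the frame of tube1_mid above 0.05 m) or (distance between tube1_mid and cradle4 below 0.012 m and angle between the x axis of tube1_mid and the x axis of cradle4, either way round below 0.1 rad and x of collar_grip in the frame of tube1_mid above 0.05 m)) and ((distance between tube2_mid and cradle1 below 0.012 m and angle between the x axis of tube2_mid and the x axis of cradle1, either way round below 0.1 rad and x of collar_grip in the frame of tube2_mid above 0.05 m) or (distance between tube2_mid and cradle2 below 0.012 m and angle between the x axis of tube2_mid and the x axis of cradle2, either way round below 0.1 rad and x of collar_grip in the frame of tube2_mid above 0.05 m) or (distance between tube2_mid and cradle3 below 0.012 m and angle between the x axis of tube2_mid and the x axis of cradle3, either way round below 0.1 rad and x of collar_grip in the frame of tube2_mid above 0.05 m) or (distance between tube2_mid and cradle4 below 0.012 m and angle between the x axis of tube2_mid and the x axis of cradle4, either way round below 0.1 rad and x of collar_grip in the frame of tube2_mid above 0.05 m)) and ((distance between tube3_mid and cradle1 below 0.012 m and angle between the x axis of tube3_mid and the x axis of cradle1, either way round below 0.1 rad and x of collar_grip in the frame of tube3_mid above 0.05 m) or (distance between tube3_mid and cradle2 below 0.012 m and angle between the x axis of tube3_mid and the x axis of cradle2, either way round below 0.1 rad and x of collar_grip in the frame of tube3_mid above 0.05 m) or (distance between tube3_mid and cradle3 below 0.012 m and angle between the x axis of tube3_mid and the x axis of cradle3, either way round below 0.1 rad and x of collar_grip in the frame of tube3_mid above 0.05 m) or (distance between tube3_mid and cradle4 below 0.012 m and angle between the x axis of tube3_mid and the x axis of cradle4, either way round below 0.1 rad and x of collar_grip in the frame of tube3_mid above 0.05 m)) and ((distance between tube4_mid and cradle1 below 0.012 m and angle between the x axis of tube4_mid and the x axis of cradle1, either way round below 0.1 rad and x of collar_grip in the frame of tube4_mid above 0.05 m) or (distance between tube4_mid and cradle2 below 0.012 m and angle between the x axis of tube4_mid and the x axis of cradle2, either way round below 0.1 rad and x of collar_grip in the frame of tube4_mid above 0.05 m) or (distance between tube4_mid and cradle3 below 0.012 m and angle between the x axis of tube4_mid and the x axis of cradle3, either way round below 0.1 rad and x of collar_grip in the frame of tube4_mid above 0.05 m) or (distance between tube4_mid and cradle4 below 0.012 m and angle between the x axis of tube4_mid and the x axis of cradle4, either way round below 0.1 rad and x of collar_grip in the frame of tube4_mid above 0.05 m))), for 0.2 s.
5. the collar is turned back and down in its locking notch, the frame shut (value of joint frame below 0.05 rad and value of joint collar_turn below 0.15 rad and value of joint collar_lift below 0.003 m), for 0.2 s.
6. the start button is pressed (value of joint start above 0.004 m), for 0.05 s.
At the end, for the whole second after the job is handed in: Every red-capped tube rests in a cradle of its own (centre within 12 mm, aligned within 0.1 rad, cap to the collar side), frame shut (under 0.05 rad), collar home in its locking notch (turn under 0.15 rad, lift under 3 mm), start button pressed and out again (all of step 5 and ((distance between tube1_mid and cradle1 below 0.012 m and angle between the x axis of tube1_mid and the x axis of cradle1, either way round below 0.1 rad and x of collar_grip in the frame of tube1_mid above 0.05 m) or (distance between tube1_mid and cradle2 below 0.012 m and angle between the x axis of tube1_mid and the x axis of cradle2, either way round below 0.1 rad and x of collar_grip in the frame of tube1_mid above 0.05 m) or (distance between tube1_mid and cradle3 below 0.012 m and angle between the x axis of tube1_mid and the x axis of cradle3, either way round below 0.1 rad and x of collar_grip in the frame of tube1_mid above 0.05 m) or (distance between tube1_mid and cradle4 below 0.012 m and angle between the x axis of tube1_mid and the x axis of cradle4, either way round below 0.1 rad and x of collar_grip in the frame of tube1_mid above 0.05 m)) and ((distance between tube2_mid and cradle1 below 0.012 m and angle between the x axis of tube2_mid and the x axis of cradle1, either way round below 0.1 rad and x of collar_grip in the frame of tube2_mid above 0.05 m) or (distance between tube2_mid and cradle2 below 0.012 m and angle between the x axis of tube2_mid and the x axis of cradle2, either way round below 0.1 rad and x of collar_grip in the frame of tube2_mid above 0.05 m) or (distance between tube2_mid and cradle3 below 0.012 m and angle between the x axis of tube2_mid and the x axis of cradle3, either way round below 0.1 rad and x of collar_grip in the frame of tube2_mid above 0.05 m) or (distance between tube2_mid and cradle4 below 0.012 m and angle between the x axis of tube2_mid and the x axis of cradle4, either way round below 0.1 rad and x of collar_grip in the frame of tube2_mid above 0.05 m)) and ((distance between tube3_mid and cradle1 below 0.012 m and angle between the x axis of tube3_mid and the x axis of cradle1, either way round below 0.1 rad and x of collar_grip in the frame of tube3_mid above 0.05 m) or (distance between tube3_mid and cradle2 below 0.012 m and angle between the x axis of tube3_mid and the x axis of cradle2, either way round below 0.1 rad and x of collar_grip in the frame of tube3_mid above 0.05 m) or (distance between tube3_mid and cradle3 below 0.012 m and angle between the x axis of tube3_mid and the x axis of cradle3, either way round below 0.1 rad and x of collar_grip in the frame of tube3_mid above 0.05 m) or (distance between tube3_mid and cradle4 below 0.012 m and angle between the x axis of tube3_mid and the x axis of cradle4, either way round below 0.1 rad and x of collar_grip in the frame of tube3_mid above 0.05 m)) and ((distance between tube4_mid and cradle1 below 0.012 m and angle between the x axis of tube4_mid and the x axis of cradle1, either way round below 0.1 rad and x of collar_grip in the frame of tube4_mid above 0.05 m) or (distance between tube4_mid and cradle2 below 0.012 m and angle between the x axis of tube4_mid and the x axis of cradle2, either way round below 0.1 rad and x of collar_grip in the frame of tube4_mid above 0.05 m) or (distance between tube4_mid and cradle3 below 0.012 m and angle between the x axis of tube4_mid and the x axis of cradle3, either way round below 0.1 rad and x of collar_grip in the frame of tube4_mid above 0.05 m) or (distance between tube4_mid and cradle4 below 0.012 m and angle between the x axis of tube4_mid and the x axis of cradle4, either way round below 0.1 rad and x of collar_grip in the frame of tube4_mid above 0.05 m)) and value of joint start below 0.002 m and linear speed of each of tube1, tube2, tube3, tube4 below 0.03 m/s); the robot touches nothing.
It fails at once if a bystander (purple-capped tube, spray bottle, tape, cup, forceps) moved more than 40 mm (distance of any of purple_mid, spray, tape, cup, forceps from where it was at the start of the episode above 0.04 m).
It fails at once if the spray bottle tipped over (angle between spray's own z axis and vertical above 0.6 rad).
It fails at once if the frame forced down on a tube with more than 30 N (contact force between frame and tube1 above 30 N or contact force between frame and tube2 above 30 N or contact force between frame and tube3 above 30 N or contact force between frame and tube4 above 30 N).
Of tube1, tube2, tube3, tube4 only 2 to 4 are there at a start; the rules pass over those that are not, and their reading is None.
At some moment in a run one of tube1, tube2, tube3, tube4 may be knocked a few centimetres aside while the robot is not near it.
Once in a run the grip may slacken for a moment while it holds something.
It also fails if it takes over 210 s, if anything falls off the work surface, if the arm or the gripper's body presses on something with over 40 N, if the wrist force passes 120 N, or if a joint passes its speed limit or range.

## Robot

A 7-joint arm with a two-finger parallel gripper is mounted at the origin on the work surface. World frame = base frame: x ahead of the robot, y to its left, z up, the work surface at z = 0. Lengths are in m, angles in rad, forces in N, time in s.
With the tool pointing down it reaches from about 0.4 to 0.85 m from the base axis. Payload 4.4 kg.
Tool frame: the origin (TCP) lies midway between the tips of the shut fingers; the grasp point (between the pads) lies 19 mm behind it (r.grip_depth is the distance from the TCP to the grasp point, in m); x points along the fingers, y is the direction in which the jaws open and shut, and the axes are right-handed (so a half turn about x gives the same grasp; the last joint's range is limited). The gripper opens to 94 mm and grips with 3 to 60 N. Pads are 16 mm wide; open, the fingers measure 119 mm over their backs; the gripper's body (75 mm by 177 mm) begins 78 mm behind the grasp point.
Start: joints at [-1.347, 0.628, 0.038, 1.517, -0.027, 0.996, -0.02], TCP at [0.186, 0.623, 0.205] pointing down, gripper open.
Joint ranges: [-3.06, 3.06], [-0.37, 2.12], [-1.25, 1.32], [0.18, 2.47], [-1.1, 4.24], [0.23, 1.98], [-2.94, 2.94]. Speed limits (rad/s): [2.57, 2.57, 3.14, 3.14, 3.14, 3.14, 3.14].

## Interface

Orientations are given as a unit quaternion [x, y, z, w].
In Python, from plant import r gives the robot as it stands. The module is installed in compiled form; this text tells all that it offers.
- The arm moves only by the shell command python3 -m creep 'ROWS' [FORCE]. ROWS is JSON, a list that holds one entry, the list of rows, each a list of 7 numbers: the finger opening in mm, from 0 to 94, then the shift along the tool's x, y, z in mm, then the turn, a rotation vector about the tool's x, y, z in degrees. In form: [[[grip, tx, ty, tz, rx, ry, rz], ...]]. A call has exactly 8 rows; each row shifts and turns the pose as measured when the row begins, along the tool's axes as they then stand; what a row does not reach is not made up. A row lasts 1/12 s, in which the tool goes at most 41.7 mm and 7.16 degrees, less where a joint would pass 70% of its speed; a pose out of reach is approached as far as the arm can. A call is refused whole if a number of a shift passes 41.7 or a number of a turn 7.16, either way. A call with a gripper value outside its range is refused whole. The fingers move at their own pace and stop on an object; FORCE is the grip in N (left out, the last holds). Time passes only in rows, so rows that do not move let the fingers close, or fill a call up. It gives the time, the measured TCP pose, the force and the opening at its end, in the units of the state.
- r.observe(): the state, without advancing time (a new reading comes with each control period).
- r.capture(name): name is "scene" or "top" or "wrist"; returns the picture (384x512x3 uint8, red, green, blue); there is no depth.
- r.camera_model(name): a dict with "fx", "fy", "cx", "cy" (pixels), "pose" (4x4, takes a point from camera to world coordinates); the wrist camera has in their place "T_tool_cam" (4x4, takes a point from camera to tool coordinates, whose origin is the TCP and whose axes are the tool frame's). Camera axes: x right, y down, z forward; pixel columns grow to the right and rows downward; lengths in m; the calibration is good to about 2 mm. A picture is of the moment at which its call begins: read the wrist's pose just before it. camera_model takes no time and is no camera call.
- r.close_job(): hands the job in, once; it reports no verdict.
The state is a dict: "time": time; "q": joint angles; "qvel": joint speeds; "joint_torque": joint torques, N m; "position": TCP position; "ee_rot": TCP orientation; "force": force on the tool from outside, world axes, zero at the start; "torque": the same for the moment, N m; "gripper_width": finger opening in m.
Only numpy, scipy, OpenCV 4.12 (cv2) and the standard library are available. Lean on these libraries where they do the work, as an engineer would, in place of code of your own. Each camera call takes 0.05 s, during which the arm holds its last target.

## Working session

There is one attempt and no reset: what is moved stays moved. The work goes in short steps, Python scripts to look and compute and a shell command to move; the robot and the scene stay as the last step left them, time stands still between calls to the robot, and variables do not carry over. Pictures are saved under pics/ and viewed, and the job is handed in when it is done.

```bash
mkdir -p pics; ls
cat > h.py <<'E'
import numpy as np,cv2,json
from scipy.spatial.transform import Rotation as R
from plant import r
def snap(name,out):
    s=r.observe(); im=r.capture(name); cv2.imwrite('pics/'+out+'.png',im[:,:,::-1]); np.save('pics/'+out+'.npy',im)
    m=r.camera_model(name)
    T=np.eye(4); T[:3,:3]=R.from_quat(s['ee_rot']).as_matrix(); T[:3,3]=s['position']
    P=np.array(m['pose']) if 'pose' in m else T@np.array(m['T_tool_cam'])
    np.savez('pics/'+out+'_cam.npz',P=P,K=[m['fx'],m['fy'],m['cx'],m['cy']])
    return im
def cam(out):
    d=np.load('pics/'+out+'_cam.npz'); return d['P'],d['K']
def ray(out,u,v,z):
    P,K=cam(out); d=P[:3,:3]@np.array([(u-K[2])/K[0],(v-K[3])/K[1],1.]); o=P[:3,3]
    return o+d*(z-o[2])/d[2]
def tri(a,ua,b,ub):
    A=[];B=[]
    for o,(u,v) in ((a,ua),(b,ub)):
        P,K=cam(o); d=P[:3,:3]@np.array([(u-K[2])/K[0],(v-K[3])/K[1],1.]); d/=np.linalg.norm(d)
        M=np.eye(3)-np.outer(d,d); A.append(M);B.append(M@P[:3,3])
    return np.linalg.lstsq(np.vstack(A),np.hstack(B),rcond=None)[0]
def proj(out,p):
    P,K=cam(out); q=P[:3,:3].T@(np.array(p)-P[:3,3]); return [K[0]*q[0]/q[2]+K[2],K[1]*q[1]/q[2]+K[3]]
def st():
    s=r.observe(); print('t',round(s['time'],2),'p',np.round(s['position'],4),'F',np.round(s['force'],1),'w',round(s['gripper_width'],4)); print(np.round(R.from_quat(s['ee_rot']).as_matrix(),3).tolist(),'q',np.round(s['q'],2)); return s
def totool(dw):
    s=r.observe(); return R.from_quat(s['ee_rot']).as_matrix().T@np.array(dw)*1000
E
python3 - <<'E'
from h import *
st()
for n in('scene','top','wrist'): snap(n,n+'0')
print(r.camera_model('scene'),r.camera_model('top'),r.camera_model('wrist'),r.grip_depth)
E
```

```text
pics
t 0.0 p [0.1855 0.6223 0.2046] F [ 0.2 -1.1  0.1] w 0.0938
[[-0.0, 0.286, 0.958], [-0.002, 0.958, -0.286], [-1.0, -0.002, 0.0]] q [-1.35  0.63  0.04  1.52 -0.03  1.   -0.02]
{'fx': 381.78558533014376, 'fy': 381.78558533014376, 'cx': 254.0504602819756, 'cy': 196.95004799966063, 'pose': array([[ 0.73880542,  0.39362696, -0.54701405,  1.04373167],
       [ 0.6738946 , -0.43838979,  0.5947104 , -0.64273545],
       [-0.00571133, -0.80800508, -0.58914784,  0.73254556],
       [ 0.        ,  0.        ,  0.        ,  1.        ]])} {'fx': 435.32397329913755, 'fy': 435.32397329913755, 'cx': 253.97832470338892, 'cy': 193.68935403603442, 'pose': array([[-0.0194697 , -0.98207478,  0.1874835 ,  0.22769405],
       [-0.99957451,  0.02319334,  0.01768784, -0.0440151 ],
       [-0.02171915, -0.18705935, -0.98210849,  1.45217142],
       [ 0.        ,  0.        ,  0.        ,  1.        ]])} {'fx': 330.84424006049886, 'fy': 330.84424006049886, 'cx': 253.37996652754285, 'cy': 196.2358226674739, 'T_tool_cam': array([[-1.35430257e-03, -2.61270121e-01,  9.65264777e-01,
        -1.79232988e-01],
       [ 9.99998676e-01,  5.17146292e-04,  1.54301254e-03,
         2.56074850e-04],
       [-9.02326172e-04,  9.65265589e-01,  2.61269074e-01,
        -7.52546562e-02],
       [ 0.00000000e+00,  0.00000000e+00,  0.00000000e+00,
         1.00000000e+00]])} 0.0188
```

View pics/scene0.png

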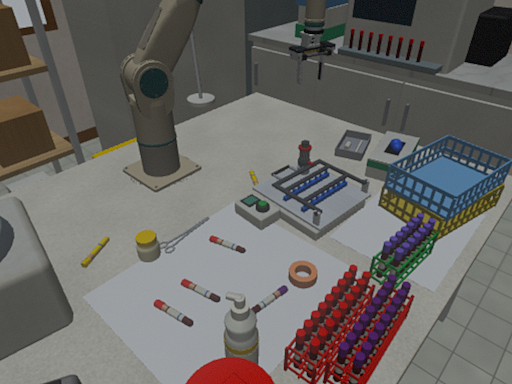

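View pics/top0.png

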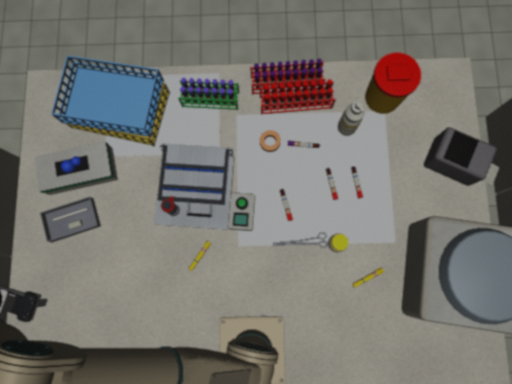

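View pics/wrist0.png

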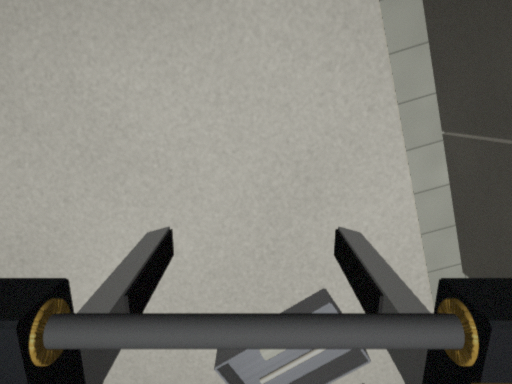

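Run:
```python
from h import *
im=cv2.imread('pics/top0.png')
a=cv2.resize(im[135:275,150:270],None,fx=5,fy=4.2,interpolation=cv2.INTER_CUBIC); a=cv2.resize(im[130:260,145:265],(600,650)[::1] and (552,598),interpolation=cv2.INTER_CUBIC); cv2.imwrite('pics/topcrop.png',a)
b=cv2.resize(im[130:260,260:380],(552,598),interpolation=cv2.INTER_CUBIC); cv2.imwrite('pics/topcrop2.png',b)
# tubes
rgb=np.load('pics/top0.npy').astype(int); Rr,G,B=rgb[...,0],rgb[...,1],rgb[...,2]
m=((Rr>90)&(G<70)&(B<70)).astype(np.uint8)
n,l,s,c=cv2.connectedComponentsWithStats(m)
for i in range(1,n):
    if s[i,4]>=12: print(s[i],c[i],np.round(ray('top0',*c[i],.008),3))
```

```text
[ 374   52   47   44 1598] [397.22841051  73.82540676] [ 0.923 -0.533  0.008]
[ 251   65   84   48 1694] [290.18595041  90.37190083] [ 0.872 -0.153  0.008]
[290  64   3   7  13] [290.84615385  67.07692308] [ 0.96  -0.159  0.008]
[297  64   4   6  15] [298.4         66.46666667] [ 0.962 -0.186  0.008]
[357 191   5   7  26] [359.19230769 193.84615385] [ 0.495 -0.371  0.008]
[332 192   5   7  24] [334.375      195.29166667] [ 0.492 -0.288  0.008]
[162 197  12  15  53] [169.64150943 204.67924528] [0.472 0.267 0.008]
[287 213   5   7  25] [289.   216.36] [ 0.424 -0.133  0.008]
```

View pics/topcrop.png

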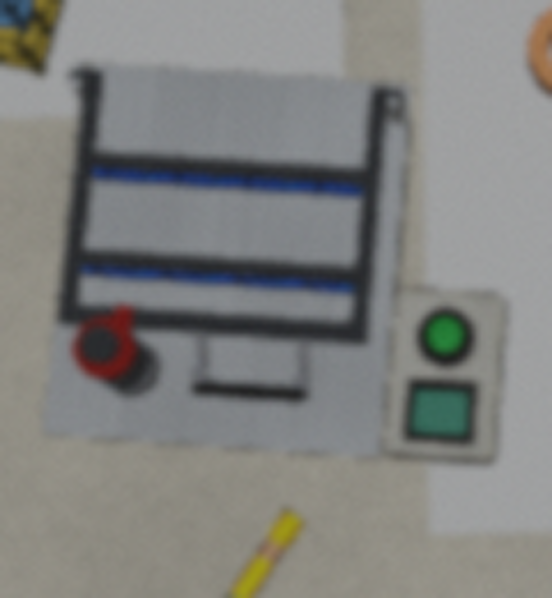

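View pics/topcrop2.png

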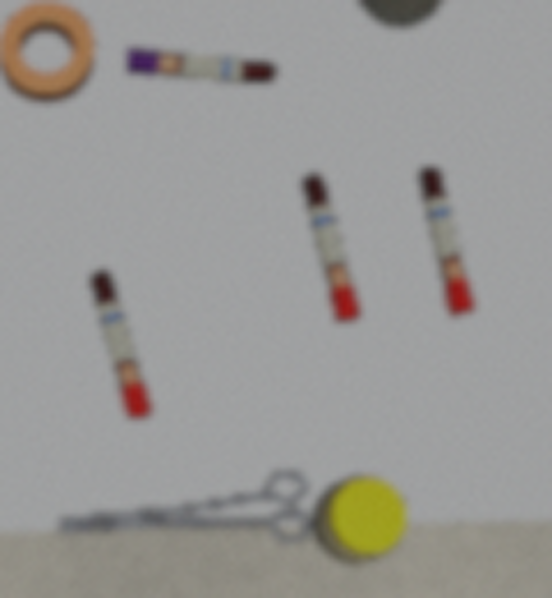

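Run:
```python
from h import *
im=cv2.imread('pics/scene0.png')
a=cv2.resize(im[135:245,230:380],(750,550),interpolation=cv2.INTER_CUBIC); cv2.imwrite('pics/scenecrop.png',a)
f=lambda X,Y:(145+X*.2174,130+Y*.2174)
for n,p,z in(('hl',(195,388),.102),('hr',(305,395),.102),('railL',(62,318),.102),('railR',(365,335),.102),('hingeL',(88,72),.102),('hingeR',(393,100),.102),('collartop',(105,340),.14),('btn',(446,336),.06)):
    print(n,f(*p),ray('top0',*f(*p),z))
```

```text
hl (187.393, 214.3512) [0.42434072 0.19067645 0.102     ]
hr (211.30700000000002, 215.873) [0.41782984 0.1154247  0.102     ]
railL (158.4788, 199.1332) [0.47503943 0.28297031 0.102     ]
railR (224.351, 202.829) [0.45834093 0.07420051 0.102     ]
hingeL (164.1312, 145.6528) [0.65076954 0.26839469 0.102     ]
hingeR (230.4382, 151.74) [0.62475307 0.05344318 0.102     ]
collartop (167.827, 203.916) [0.45248771 0.244616   0.14      ]
btn (241.9604, 203.0464) [0.4634758  0.02065638 0.06      ]
```

View pics/scenecrop.png

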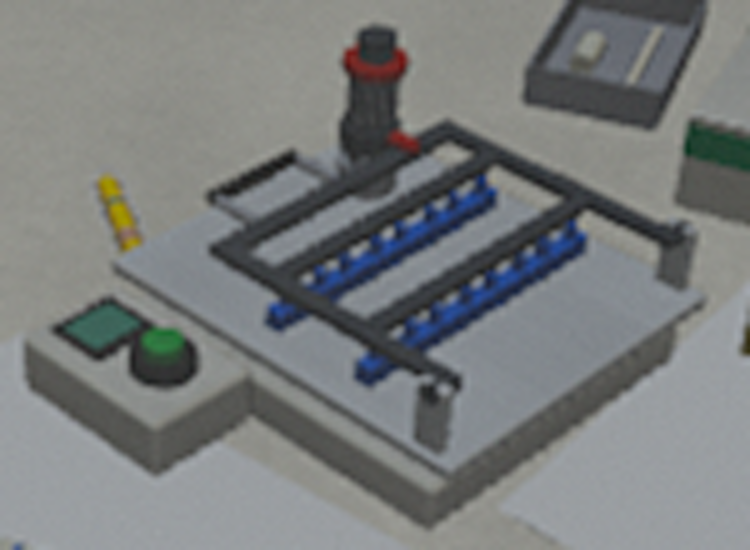

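Run:
```python
from h import *
f=lambda X,Y:(145+X*.2174,130+Y*.2174); g=lambda X,Y:(230+X/5-.4,135+Y/5-.4)
f=lambda X,Y:(145+X*.2174-.4,130+Y*.2174-.4)
for n,a,b in(('post',(105,340),(378,32)),('flange',(106,346),(376,62)),('btn',(446,333),(163,340)),('hl',(195,388),(293,155)),('hr',(305,395),(213,196)),('railR',(365,335),(215,248)),('railL',(62,318),(447,123)),('deckR corner',(383,450),(117,265))):
    print(n,tri('top0',f(*a),'scene0',g(*b)))
```

```text
post [0.44801098 0.23824865 0.1775052 ]
flange [0.44709982 0.24176999 0.15511146]
btn [0.46506031 0.02126477 0.07025207]
hl [0.42511751 0.19144989 0.10140275]
hr [0.41953112 0.11713834 0.10333894]
railR [0.45873774 0.07474799 0.104592  ]
railL [0.47640215 0.28417201 0.10386979]
deckR corner [0.38536352 0.06749512 0.0620115 ]
```

```bash
python3 -m creep '[[[94,-8,-18,22,0,0,0],[94,-8,-18,22,0,0,0],[94,-8,-18,22,0,0,0],[94,-8,-18,22,0,0,0],[94,-6,-18,22,0,0,0],[94,-6,-18,22,0,0,0],[94,-6,-18,22,0,0,0],[94,-6,-18,22,0,0,0]]]' 40
python3 -m creep '[[[94,-3,-18,22,0,0,0],[94,-3,-18,22,0,0,0],[94,-3,-18,22,0,0,0],[94,-3,-18,22,0,0,0],[94,-3,-18,22,0,0,0],[94,-3,-18,22,0,0,0],[94,0,-18,22,0,0,0],[94,0,0,0,0,0,0]]]'
python3 - <<'E'
from h import *
st(); snap('wrist','w1')
E
```

```text
time: 0.82
position: [0.3104, 0.4309, 0.2574]
ee_rot: [0.095, 0.703, -0.099, 0.698]
force: [0.6, -0.8, 0.3]
gripper_width: 0.0941
time: 1.48
position: [0.4321, 0.2525, 0.2773]
ee_rot: [0.097, 0.701, -0.103, 0.699]
force: [-0.6, 0.4, -0.6]
gripper_width: 0.094
t 1.48 p [0.4321 0.2525 0.2773] F [-0.6  0.4 -0.6] w 0.094
[[-0.005, 0.279, 0.96], [-0.008, 0.96, -0.28], [-1.0, -0.009, -0.003]] q [-0.67  0.34  0.11  1.82 -0.04  0.99  0.75]
```

View pics/w1.png

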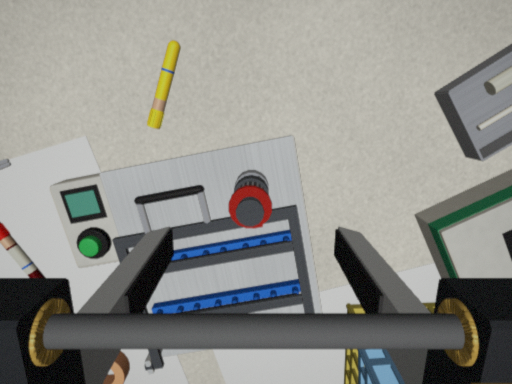

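Run:
```python
from h import *
im=cv2.imread('pics/w1.png'); cv2.imwrite('pics/w1c.png',cv2.resize(im[130:330,80:330],(800,640) and (750,600),interpolation=cv2.INTER_CUBIC))
```

```text
(no output)
```

View pics/w1c.png

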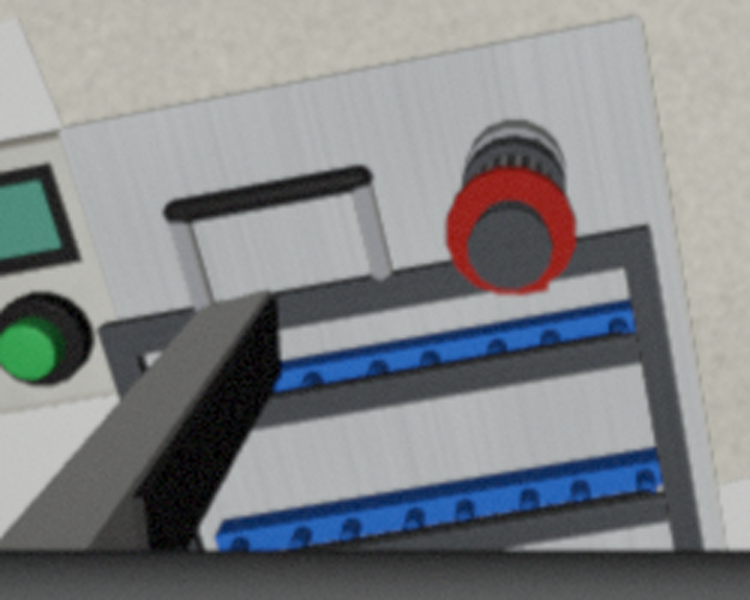

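Run:
```python
from h import *
g=lambda X,Y:(80+X/3-.33,130+Y/3-.33)
r_=lambda p,z:ray('w1',*g(*p),z)[:2]
print('post',r_((510,248),.178),'flange',r_((511,236),.162))
print('handle',r_((170,211),.107),r_((366,176),.107))
print('btn',r_((27,352),.07))
F=[r_(p,.092) for p in((584,331.5),(463.5,352),(345,373.5))]
B=[r_(p,.092) for p in((613.5,484),(497,504),(382.5,523),(271,541))]
print(F,B)
for a,b in zip(F,B): print((a+b)/2,np.linalg.norm(b-a),np.arctan2(*(b-a)[::-1]))
d=(B[3]-B[0]);print(np.linalg.norm(d)/3,np.arctan2(d[0],-d[1]))
d=(F[2]-F[0]);print(np.linalg.norm(d)/2,np.arctan2(d[0],-d[1]))
print('bench railfront',r_((640,232),.104),r_((100,325),.104))
```

```text
post [0.44517269 0.24502373] flange [0.44634951 0.24468765]
handle [0.41852926 0.12140992] [0.42592073 0.19480934]
btn [0.46571531 0.02421086]
[array([0.51238179, 0.25402649]), array([0.50764327, 0.20577688]), array([0.5034712 , 0.15749355])] [array([0.58075007, 0.24797925]), array([0.5765178 , 0.19919701]), array([0.57200503, 0.15068484]), array([0.5673255 , 0.10289916])]
[0.54656593 0.25100287] 0.06863520626997444 -0.08822144615640176
[0.54208053 0.20248695] 0.06918811507004353 -0.09524517913961907
[0.53773811 0.1540892 ] 0.06887121320072938 -0.0990232242880121
0.048566620885773105 -0.09226942427794464
0.04847166072615593 -0.0920453682836096
bench railfront [0.47490256 0.28508232] [0.45390543 0.07770852]
```

```bash
python3 -m creep '[[[94,0,-3,15,0,0,0],[94,20,0,0,0,0,0],[94,20,0,0,0,0,0],[94,20,0,0,0,0,0],[94,20,0,0,0,0,0],[94,16,0,0,0,0,0],[94,0,0,0,0,0,0],[94,0,0,0,0,0,0]]]' 40
python3 - <<'E'
from h import *
st(); snap('wrist','w2')
E
```

```text
time: 2.2
position: [0.4399, 0.2555, 0.1775]
ee_rot: [0.096, 0.703, -0.097, 0.698]
force: [0.0, -0.0, -0.1]
gripper_width: 0.094
t 2.2 p [0.4399 0.2555 0.1775] F [ 0.  -0.  -0.1] w 0.094
[[-0.008, 0.27, 0.963], [-0.001, 0.963, -0.27], [-1.0, -0.003, -0.008]] q [-0.64  0.47  0.09  1.93 -0.07  0.75  0.79]
```

View pics/w2.png

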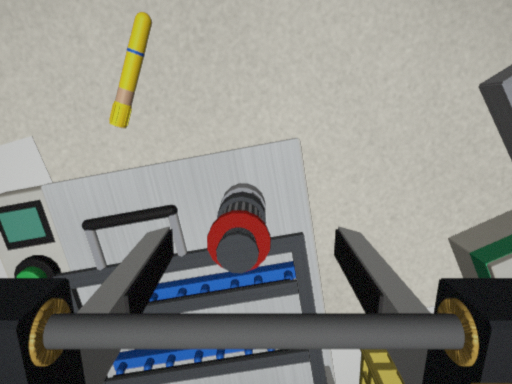

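Run:
```python
from h import *
rgb=np.load('pics/w2.npy').astype(int)
m=((rgb[...,0]>110)&(rgb[...,1]<60)&(rgb[...,2]<60)).astype(np.uint8)
n,l,s,c=cv2.connectedComponentsWithStats(m);i=1+s[1:,4].argmax();print(s[i])
x,y,w,h=s[i][:4]
print('post',ray('w2',239,251.5,.178),'flange lr',ray('w2',x,241,.160),ray('w2',x+w,241,.160))
t=np.array([.4455,.2455,.139]); print(totool(t-r.observe()['position']))
```

```text
[ 207  212   63   57 1425]
post [0.44427813 0.24608075 0.178     ] flange lr [0.43936352 0.22538095 0.16      ] [0.45018146 0.26419185 0.16      ]
[38.66666101 -8.07097629  8.50133466]
```

```bash
python3 -m creep '[[[94,0,-8,8,0,0,0],[94,13,0,0,0,0,0],[94,13,0,0,0,0,0],[94,13,0,0,0,0,0],[94,0,0,0,0,0,0],[94,0,0,0,0,0,0],[94,0,0,0,0,0,0],[94,0,0,0,0,0,0]]]'
python3 - <<'E'
from h import *
st(); t=np.array([.4450,.2455,.139]); print(totool(t-r.observe()['position']))
E
```

```text
time: 2.92
position: [0.453, 0.2459, 0.1463]
ee_rot: [0.099, 0.699, -0.093, 0.702]
force: [0.5, -0.6, 0.7]
gripper_width: 0.0941
t 2.92 p [0.453  0.2459 0.1463] F [ 0.5 -0.6  0.7] w 0.0941
[[0.006, 0.27, 0.963], [0.007, 0.963, -0.27], [-1.0, 0.009, 0.004]] q [-0.61  0.52  0.09  1.96 -0.07  0.66  0.82]
[ 7.25767301 -2.62525406 -7.59170472]
```

```bash
python3 -m creep '[[[94,7,-3,-7,0,0,0],[94,0,0,0,0,0,0],[94,0,0,0,0,0,0],[94,0,0,0,0,0,0],[94,0,0,0,0,0,0],[94,0,0,0,0,0,0],[94,0,0,0,0,0,0],[94,0,0,0,0,0,0]]]'
python3 - <<'E'
from h import *
st(); t=np.array([.4450,.2455,.139]); print(totool(t-r.observe()['position']))
for i in range(3): print(r.observe()['position'])
E
```

```text
time: 3.58
position: [0.4497, 0.2465, 0.1439]
ee_rot: [0.101, 0.696, -0.091, 0.705]
force: [0.4, 0.0, -0.0]
gripper_width: 0.0943
t 3.58 p [0.4497 0.2465 0.1439] F [ 0.4  0.  -0. ] w 0.0943
[[0.015, 0.27, 0.963], [0.012, 0.963, -0.27], [-1.0, 0.015, 0.011]] q [-0.61  0.51  0.09  1.98 -0.08  0.63  0.82]
[ 4.85012488 -2.31144667 -4.29676302]
[0.44968883 0.2465074  0.14393242]
[0.44968883 0.2465074  0.14393242]
[0.44968883 0.2465074  0.14393242]
```

```bash
python3 -m creep '[[[94,3,-1,-2,0,0,0],[94,2,-1,-2,0,0,0],[60,0,0,0,0,0,0],[35,0,0,0,0,0,0],[30,0,0,0,0,0,0],[30,0,0,0,0,0,0],[30,0,0,0,0,0,0],[30,0,0,0,0,0,0]]]' 55
python3 - <<'E'
from h import *
st(); snap('wrist','w3')
E
```

```text
time: 4.25
position: [0.4447, 0.2455, 0.138]
ee_rot: [0.101, 0.696, -0.092, 0.705]
force: [-0.4, -0.5, 0.8]
gripper_width: 0.0573
t 4.25 p [0.4447 0.2455 0.138 ] F [-0.4 -0.5  0.8] w 0.0573
[[0.014, 0.27, 0.963], [0.011, 0.963, -0.27], [-1.0, 0.015, 0.011]] q [-0.62  0.52  0.08  2.   -0.08  0.61  0.82]
```

View pics/w3.png

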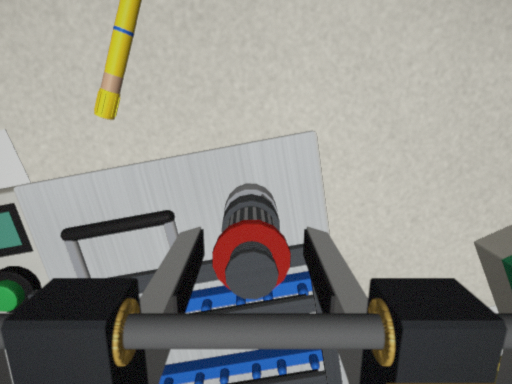

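```bash
python3 -m creep '[[[30,0,0,0,0,0,0],[30,0,0,0,0,0,0],[30,0,0,0,0,0,0],[30,0,0,0,0,0,0],[30,0,0,0,0,0,0],[30,0,0,0,0,0,0],[30,0,0,0,0,0,0],[30,0,0,0,0,0,0]]]' 55
python3 - <<'E'
from h import *
st()
E
```

```text
time: 4.97
position: [0.4446, 0.2448, 0.1381]
ee_rot: [0.101, 0.696, -0.092, 0.705]
force: [0.3, -0.3, 0.4]
gripper_width: 0.0405
t 4.97 p [0.4446 0.2448 0.1381] F [ 0.3 -0.3  0.4] w 0.0405
[[0.014, 0.27, 0.963], [0.011, 0.963, -0.271], [-1.0, 0.014, 0.01]] q [-0.62  0.52  0.08  2.   -0.08  0.61  0.82]
```

```bash
python3 -m creep '[[[30,-4,0,0,0,0,0],[30,-4,0,0,0,0,0],[30,-3,0,0,0,0,0],[30,-2,0,0,0,0,0],[30,0,0,0,0,0,0],[30,0,0,0,0,0,0],[30,0,0,0,0,0,0],[30,0,0,0,0,0,0]]]' 55
python3 - <<'E'
from h import *
st()
E
```

```text
time: 5.63
position: [0.4442, 0.2448, 0.1489]
ee_rot: [0.1, 0.697, -0.092, 0.704]
force: [3.0, 0.5, -11.0]
gripper_width: 0.0403
t 5.63 p [0.4442 0.2448 0.1489] F [  3.    0.5 -11. ] w 0.0403
[[0.013, 0.27, 0.963], [0.01, 0.963, -0.27], [-1.0, 0.013, 0.01]] q [-0.62  0.5   0.09  1.99 -0.07  0.64  0.81]
```

```bash
python3 -m creep '[[[30,-2,0,0,0,0,0],[30,0,0,0,-2,0,0],[30,0,0,0,-7,0,0],[30,0,0,0,-7,0,0],[30,0,0,0,-7,0,0],[30,0,0,0,-7,0,0],[30,0,0,0,-7,0,0],[30,0,0,0,-4,0,0]]]' 55
python3 - <<'E'
from h import *
st()
E
```

```text
time: 6.3
position: [0.4436, 0.2437, 0.1504]
ee_rot: [-0.161, 0.684, 0.164, 0.693]
force: [2.5, 1.8, -11.9]
gripper_width: 0.0405
t 6.3 p [0.4436 0.2437 0.1504] F [  2.5   1.8 -11.9] w 0.0405
[[0.011, -0.447, 0.894], [0.007, 0.894, 0.447], [-1.0, 0.001, 0.013]] q [-0.47  0.5  -0.13  1.98  0.1   0.65  1.38]
```

```bash
python3 -m creep '[[[30,0,0,0,-7,0,0],[30,0,0,0,-7,0,0],[30,0,0,0,-7,0,0],[30,0,0,0,-7,0,0],[30,0,0,0,-5,0,0],[30,0,0,0,0,0,0],[30,0,0,0,0,0,0],[30,0,0,0,0,0,0]]]' 55
python3 - <<'E'
from h import *
st(); snap('wrist','w4')
E
```

```text
time: 6.97
position: [0.4437, 0.2424, 0.15]
ee_rot: [-0.354, 0.608, 0.355, 0.616]
force: [2.8, 2.3, -11.7]
gripper_width: 0.0407
t 6.97 p [0.4437 0.2424 0.15  ] F [  2.8   2.3 -11.7] w 0.0407
[[0.009, -0.867, 0.498], [0.007, 0.498, 0.867], [-1.0, -0.004, 0.01]] q [-0.35  0.51 -0.3   1.98  0.23  0.67  1.83]
```

View pics/w4.png

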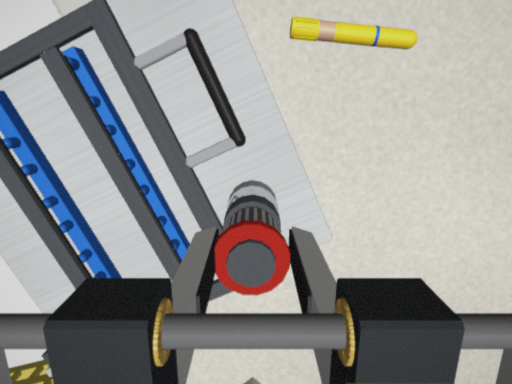

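```bash
python3 -m creep '[[[30,4,0,0,0,0,0],[30,4,0,0,0,0,0],[30,4,0,0,0,0,0],[30,1,0,0,0,0,0],[30,0,0,0,0,0,0],[30,0,0,0,0,0,0],[30,0,0,0,0,0,0],[30,0,0,0,0,0,0]]]' 55
python3 - <<'E'
from h import *
st()
E
```

```text
time: 7.68
position: [0.4437, 0.2427, 0.1382]
ee_rot: [-0.354, 0.608, 0.353, 0.617]
force: [1.2, 0.2, -4.4]
gripper_width: 0.0407
t 7.68 p [0.4437 0.2427 0.1382] F [ 1.2  0.2 -4.4] w 0.0407
[[0.011, -0.866, 0.5], [0.005, 0.501, 0.866], [-1.0, -0.007, 0.01]] q [-0.36  0.53 -0.28  1.99  0.24  0.64  1.82]
```

```bash
python3 -m creep '[[[60,0,0,0,0,0,0],[70,0,0,0,0,0,0],[80,0,0,0,0,0,0],[80,0,0,0,0,0,0],[80,0,0,0,0,0,0],[80,-10,0,0,0,0,0],[80,-30,0,0,0,0,0],[80,-40,0,0,0,0,0]]]' 20
python3 - <<'E'
from h import *
st(); snap('wrist','w5'); snap('scene','s5')
im=cv2.imread('pics/s5.png')
a=cv2.resize(im[135:245,230:380],(750,550),interpolation=cv2.INTER_CUBIC); cv2.imwrite('pics/s5c.png',a)
E
```

```text
time: 8.35
position: [0.4391, 0.2391, 0.217]
ee_rot: [-0.356, 0.612, 0.353, 0.611]
force: [1.8, -0.4, -0.2]
gripper_width: 0.0796
t 8.35 p [0.4391 0.2391 0.217 ] F [ 1.8 -0.4 -0.2] w 0.0796
[[0.0, -0.868, 0.497], [-0.004, 0.497, 0.868], [-1.0, -0.002, -0.003]] q [-0.32  0.42 -0.33  1.91  0.18  0.85  1.88]
```

View pics/w5.png

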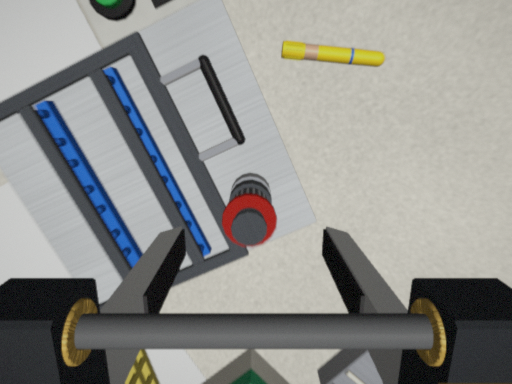

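View pics/s5c.png

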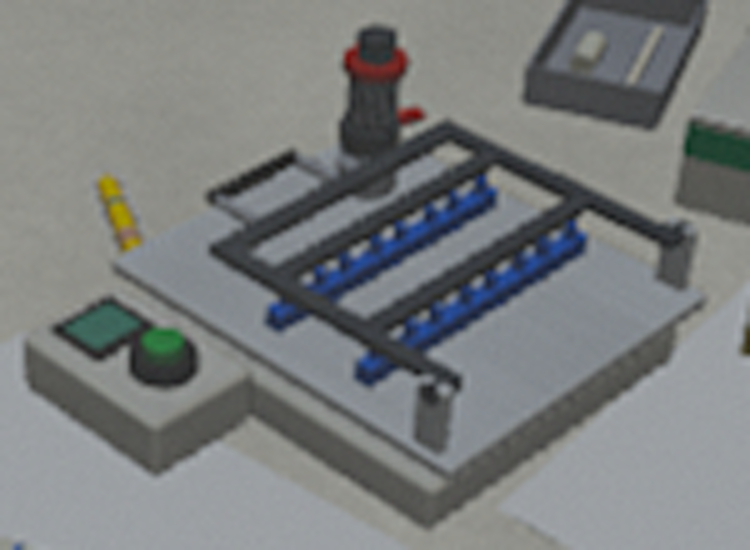

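Run:
```python
from h import *
a,b=ray('w5',206,60,.105),ray('w5',239,139,.105); print(a,b,(a+b)/2,np.linalg.norm(a-b),np.arctan2(-(b-a)[0],(b-a)[1]))
t=np.array([*((a+b)/2)[:2],.19]); print(totool(t-r.observe()['position']))
```

```text
[0.41765242 0.12175701 0.105     ] [0.42660101 0.19059655 0.105     ] [0.42212671 0.15617678 0.105     ] 0.06941873085601602 -0.12926709523543242
[ 32.25535984 -23.66728703 -86.00814253]
```

```bash
python3 -m creep '[[[36,0,-8,-29,0,0,0],[36,0,-8,-29,0,0,0],[36,0,-8,-28,0,0,0],[36,0,0,0,-6,0,0],[36,0,0,0,-6,0,0],[36,0,0,0,-6,0,0],[36,0,0,0,-6,0,0],[36,0,0,0,-1,0,0]]]' 20
python3 - <<'E'
from h import *
st(); snap('wrist','w6')
E
```

```text
time: 9.12
position: [0.4208, 0.1525, 0.2259]
ee_rot: [-0.488, 0.509, 0.48, 0.522]
force: [-0.1, 0.1, 0.7]
gripper_width: 0.0362
t 9.12 p [0.4208 0.1525 0.2259] F [-0.1  0.1  0.7] w 0.0362
[[0.021, -0.998, 0.063], [0.006, 0.063, 0.998], [-1.0, -0.021, 0.007]] q [-0.07  0.33 -0.45  2.04  0.2   0.8   2.44]
```

View pics/w6.png

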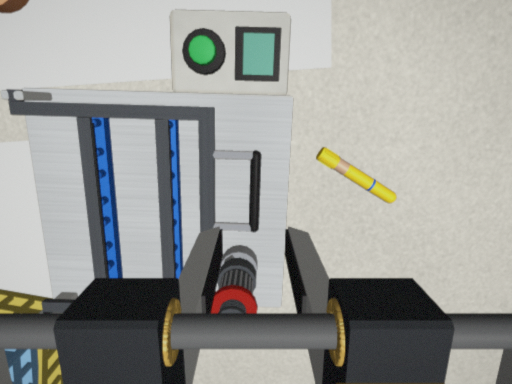

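Run:
```python
from h import *
a,b=ray('w6',255.5,152,.105),ray('w6',254,230,.105); print(a,b,(a+b)/2,np.linalg.norm(a-b),np.arctan2(-(b-a)[0],(b-a)[1]))
for z in(.19,.092):
  t=np.array([*((a+b)/2)[:2],z]); print(totool(t-r.observe()['position']))
```

```text
[0.41992765 0.11757762 0.105     ] [0.42593373 0.19293409 0.105     ] [0.42293069 0.15525585 0.105     ] 0.07559544834150297 -0.07953411640806186
[35.97850444 -1.21373332  2.60314022]
[133.95461218   0.84072102   1.9237817 ]
```

```bash
python3 -m creep '[[[36,0,0,0,1.7,0,1.2],[36,20,0,0,0,0,0],[36,20,0,0,0,0,0],[36,20,0,0,0,0,0],[36,20,0,0,0,0,0],[36,12,0,0,0,0,0],[36,0,0,0,0,0,0],[36,0,0,0,0,0,0]]]' 20
python3 - <<'E'
from h import *
st(); snap('wrist','w7')
print(totool(np.array([.4228,.156,.087])-r.observe()['position']))
E
```

```text
time: 9.83
position: [0.424, 0.1544, 0.1314]
ee_rot: [-0.465, 0.529, 0.47, 0.532]
force: [-0.7, 0.5, 0.3]
gripper_width: 0.0361
t 9.83 p [0.424  0.1544 0.1314] F [-0.7  0.5  0.3] w 0.0361
[[-0.001, -0.992, 0.126], [0.008, 0.126, 0.992], [-1.0, 0.002, 0.008]] q [-0.15  0.49 -0.36  2.12  0.29  0.57  2.3 ]
[44.63837219  1.44642601  1.01466996]
```

View pics/w7.png

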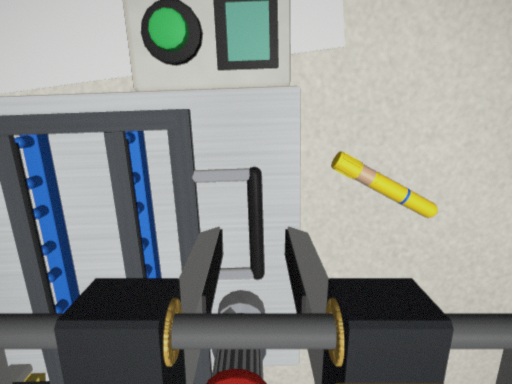

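```bash
python3 -m creep '[[[36,15,0,0,0,0,0],[36,15,0,0,0,0,0],[36,13,0,0,0,0,0],[20,0,0,0,0,0,0],[5,0,0,0,0,0,0],[5,0,0,0,0,0,0],[5,0,0,0,0,0,0],[5,0,0,0,0,0,0]]]' 20
python3 - <<'E'
from h import *
st()
E
```

```text
time: 10.55
position: [0.4229, 0.1574, 0.0932]
ee_rot: [-0.463, 0.53, 0.469, 0.534]
force: [1.3, -1.9, -2.9]
gripper_width: 0.0092
t 10.55 p [0.4229 0.1574 0.0932] F [ 1.3 -1.9 -2.9] w 0.0092
[[-0.001, -0.991, 0.132], [0.01, 0.132, 0.991], [-1.0, 0.002, 0.009]] q [-0.19  0.56 -0.31  2.16  0.34  0.47  2.24]
```

```bash
python3 -m creep '[[[5,-11,0,0,0,0,0],[5,-11,-1,0,0,0,0],[5,-11,-1.5,0,0,0,0],[5,-11,-2,0,0,0,0],[5,-11,-2.5,0,0,0,0],[5,-10.5,-3,0,0,0,0],[5,-10.5,-4,0,0,0,0],[5,-10,-4,0,0,0,0]]]' 20
python3 - <<'E'
from h import *
s=st(); p=s['position']; print(np.degrees(np.arcsin((p[2]-.0932)/.215)), np.degrees(np.arccos(1-(p[0]-.4229)/.996/.215)))
E
```

```text
time: 11.22
position: [0.4444, 0.1556, 0.1882]
ee_rot: [-0.465, 0.526, 0.468, 0.537]
force: [4.1, 0.3, -6.6]
gripper_width: 0.0094
t 11.22 p [0.4444 0.1556 0.1882] F [ 4.1  0.3 -6.6] w 0.0094
[[0.009, -0.992, 0.129], [0.014, 0.13, 0.991], [-1.0, -0.007, 0.015]] q [-0.09  0.42 -0.41  2.02  0.23  0.73  2.37]
26.222738638197303 25.89862098360571
```

```bash
python3 -m creep '[[[5,-13,-7,0,0,0,0],[5,-12.5,-8,0,0,0,0],[5,-12,-9,0,0,0,0],[5,-11.5,-9.5,0,0,0,0],[5,-11,-10.5,0.5,0,0,0],[5,-10,-11,0.5,0,0,0],[5,-9,-12,0.5,0,0,0],[5,-8.5,-12.5,0.5,0,0,0]]]' 20
python3 - <<'E'
from h import *
s=st(); p=s['position']; print(np.degrees(np.arcsin((p[2]-.0932)/.215)), np.degrees(np.arccos(1-(p[0]-.4229)/.996/.215)))
snap('scene','s8')
E
```

```text
time: 11.88
position: [0.5274, 0.1465, 0.2876]
ee_rot: [-0.467, 0.52, 0.467, 0.542]
force: [7.5, 2.1, -17.1]
gripper_width: 0.0091
t 11.88 p [0.5274 0.1465 0.2876] F [  7.5   2.1 -17.1] w 0.0091
[[0.024, -0.991, 0.128], [0.02, 0.129, 0.991], [-1.0, -0.021, 0.023]] q [-0.02  0.4  -0.43  1.71  0.18  1.04  2.51]
64.69851105795429 59.206684052356216
```

View pics/s8.png

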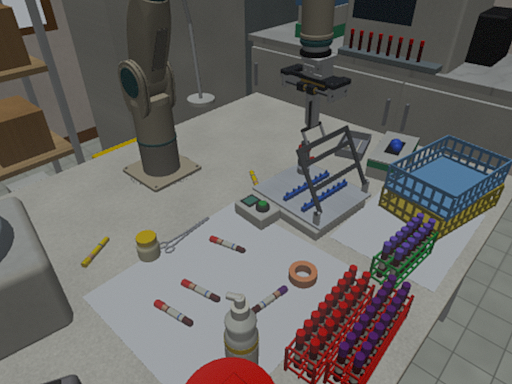

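```bash
python3 -m creep '[[[5,0,-10,0.5,0,0,0],[5,-2,-10.5,0.5,0,0,0.5],[5,-4,-11,0.5,0,0,0],[5,-3.5,-11,0.5,0,0,0.5],[5,-3,-11.5,0.5,0,0,0],[5,-2,-11.5,0.5,0,0,0.5],[5,-1,-11.5,0.5,0,0,0],[5,0,-11.5,0.5,0,0,0]]]' 20
python3 - <<'E'
from h import *
s=st(); p=s['position']; print(np.degrees(np.arcsin(min(1,(p[2]-.0932)/.215))), np.degrees(np.arccos(1-(p[0]-.4229)/.996/.215)))
snap('scene','s9')
E
```

```text
time: 12.6
position: [0.6077, 0.1391, 0.3166]
ee_rot: [-0.456, 0.529, 0.478, 0.532]
force: [-3.1, -0.3, 6.5]
gripper_width: 0.0077
t 12.6 p [0.6077 0.1391 0.3166] F [-3.1 -0.3  6.5] w 0.0077
[[-0.017, -0.992, 0.128], [0.025, 0.127, 0.992], [-1.0, 0.02, 0.023]] q [-0.01  0.53 -0.41  1.42  0.18  1.24  2.58]
90.0 82.11795912368521
```

View pics/s9.png

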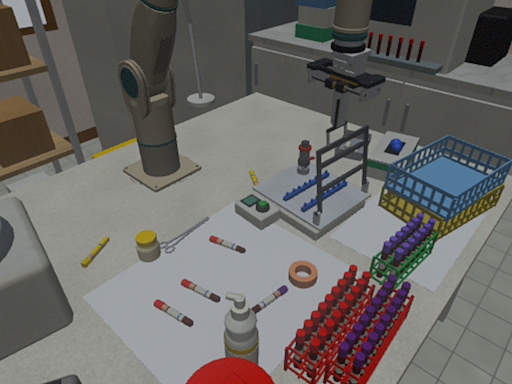

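```bash
python3 -m creep '[[[5,3,-8,0.5,0,0,0],[5,3,-10,0.5,0,0,0],[5,0,-10,0.5,0,0,0],[5,0,-10,0.5,0,0,0],[5,0,-8,0.5,0,0,0],[5,0,0,0,0,0,0],[30,0,0,0,0,0,0],[30,0,0,0,0,0,0]]]' 20
python3 - <<'E'
from h import *
s=st(); p=s['position']; print(np.degrees(np.arccos(1-(p[0]-.4229)/.996/.215)))
E
python3 -m creep '[[[40,0,0,0,0,0,0],[40,0,0,0,0,0,0],[40,-20,0,0,0,0,0],[40,-30,0,0,0,0,0],[40,-20,20,0,0,0,0],[40,0,20,0,0,0,0],[40,0,20,0,0,0,0],[40,0,20,0,0,0,0]]]' 20
python3 - <<'E'
from h import *
st();snap('scene','s10');snap('top','t10')
E
```

```text
time: 13.32
position: [0.6582, 0.1338, 0.3279]
ee_rot: [-0.458, 0.525, 0.473, 0.539]
force: [-0.5, 0.8, -0.5]
gripper_width: 0.0149
t 13.32 p [0.6582 0.1338 0.3279] F [-0.5  0.8 -0.5] w 0.0149
[[0.001, -0.991, 0.133], [0.03, 0.133, 0.991], [-1.0, 0.003, 0.03]] q [-0.01  0.59 -0.4   1.27  0.2   1.31  2.61]
95.66153592321724
time: 13.98
position: [0.5757, 0.1416, 0.4003]
ee_rot: [-0.457, 0.526, 0.473, 0.539]
force: [-0.0, -0.1, -0.4]
gripper_width: 0.0402
t 13.98 p [0.5757 0.1416 0.4003] F [-0.  -0.1 -0.4] w 0.0402
[[-0.001, -0.991, 0.135], [0.03, 0.135, 0.99], [-1.0, 0.005, 0.029]] q [-0.    0.42 -0.43  1.37  0.14  1.38  2.58]
```

View pics/s10.png

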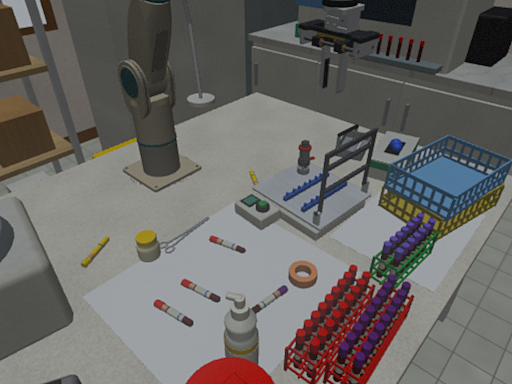

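View pics/t10.png

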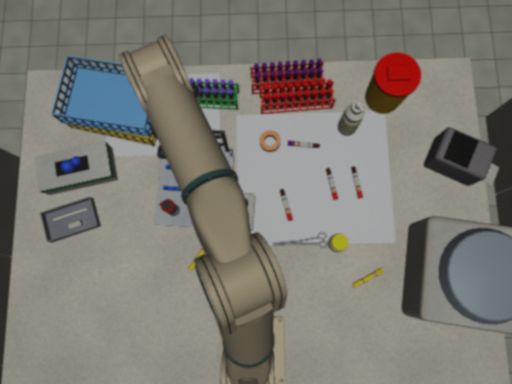

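```bash
python3 -m creep '[[[60,0,20,0,7,0,0],[60,0,20,0,7,0,0],[60,0,0,0,7,0,0],[60,0,0,0,7,0,0],[60,0,0,0,7,0,0],[60,0,0,0,7,0,0],[60,0,0,0,7,0,0],[60,0,0,0,7,0,0]]]' 20
python3 -m creep '[[[60,0,0,0,7,0,0],[60,0,0,0,7,0,0],[60,0,0,0,7,0,0],[60,0,0,0,7,0,0],[60,0,0,0,7,0,0],[60,0,-35,0,0,0,0],[60,0,-35,0,0,0,0],[60,0,-35,0,0,0,0]]]' 20
python3 - <<'E'
from h import *
st();print(totool(np.array([.46,-.14,.2])-r.observe()['position']))
E
```

```text
time: 14.75
position: [0.5349, 0.1489, 0.4016]
ee_rot: [-0.143, 0.688, 0.162, 0.693]
force: [-0.3, -0.8, -0.2]
gripper_width: 0.06
time: 15.42
position: [0.5188, 0.0522, 0.3965]
ee_rot: [0.075, 0.705, -0.052, 0.703]
force: [-0.8, -0.0, -0.1]
gripper_width: 0.0599
t 15.42 p [0.5188 0.0522 0.3965] F [-0.8 -0.  -0.1] w 0.0599
[[0.0, 0.179, 0.984], [0.031, 0.983, -0.179], [-1.0, 0.031, -0.005]] q [-0.08  0.28 -0.07  1.57 -0.01  1.3   1.25]
[ 190.33599162 -205.56851567  -22.40864582]
```

```bash
python3 -m creep '[[[60,24,-30,-3,0,0,-1],[60,24,-30,-3,0,0,-0.8],[60,24,-30,-3,0,0,0],[60,24,-30,-3,0,0,0],[60,24,-30,-3,0,0,0],[60,24,-30,-3,0,0,0],[60,24,-24,-3,0,0,0],[60,16,0,0,0,0,0]]]' 20
python3 - <<'E'
from h import *
st();snap('wrist','w11')
E
```

```text
time: 16.08
position: [0.4638, -0.1629, 0.2088]
ee_rot: [0.063, 0.7, -0.069, 0.708]
force: [-0.1, 0.5, -0.4]
gripper_width: 0.0601
t 16.08 p [ 0.4638 -0.1629  0.2088] F [-0.1  0.5 -0.4] w 0.0601
[[0.01, 0.186, 0.982], [-0.008, 0.983, -0.186], [-1.0, -0.006, 0.011]] q [ 0.26  0.39  0.02  1.96 -0.    0.78  1.66]
```

View pics/w11.png

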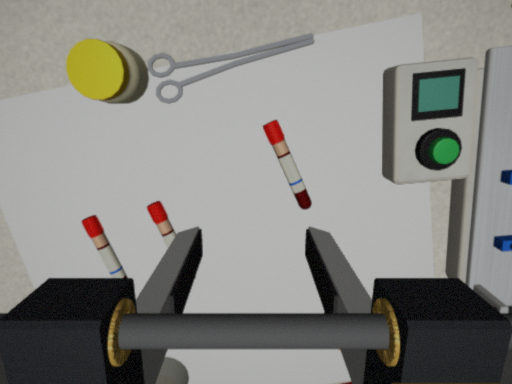

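Run:
```python
from h import *
a=ray('w11',270.5,122,.008);b=ray('w11',307,208,.008);d=a-b
print(a,b,(a+b)/2,np.linalg.norm(d),np.degrees(np.arctan2(d[1],d[0])))
for p in((157,212),(92,224),(95,69)):print(ray('w11',*p,.008))
# jaw should be perpendicular: tool z along -d
s=r.observe();Rm=R.from_quat(s['ee_rot']).as_matrix();
print('tool z yaw',np.degrees(np.arctan2(Rm[1,2],Rm[0,2])),'tube tail yaw',np.degrees(np.arctan2(-d[1],-d[0])))
print(totool(np.array([*((a+b)/2)[:2],.03])-s['position']))
```

```text
[ 0.41183545 -0.13410215  0.008     ] [ 0.51949855 -0.1082961   0.008     ] [ 0.465667   -0.12119913  0.008     ] 0.1107126615943178 -166.52091833639403
[ 0.49126531 -0.28718598  0.008     ]
[ 0.49162526 -0.36955138  0.008     ]
[ 0.32195583 -0.31022474  0.008     ]
tool z yaw -10.63473332228662 tube tail yaw 13.479081663605987
[176.29908916  39.74947868  -5.76850735]
```

```bash
python3 -m creep '[[[50,0,20,-3,0,0,0],[50,0,20,-3,0,0,0],[50,20,0,0,-6,0,0],[50,20,0,0,-6,0,0],[50,20,0,0,-6,0,0],[50,20,0,0,-6,0,0],[50,20,0,0,0,0,0],[50,0,0,0,0,0,0]]]' 20
python3 - <<'E'
from h import *
s=st();snap('wrist','w12')
print(totool(np.array([.4657,-.1212,.03])-s['position']))
E
```

```text
time: 16.8
position: [0.4741, -0.1162, 0.1057]
ee_rot: [-0.094, 0.696, 0.089, 0.706]
force: [0.3, -0.5, 0.1]
gripper_width: 0.0499
t 16.8 p [ 0.4741 -0.1162  0.1057] F [ 0.3 -0.5  0.1] w 0.0499
[[0.014, -0.257, 0.966], [-0.005, 0.967, 0.257], [-1.0, -0.009, 0.013]] q [ 0.25  0.55 -0.1   2.07  0.11  0.51  1.9 ]
[ 75.52799848  -1.98213361 -10.47022393]
```

View pics/w12.png

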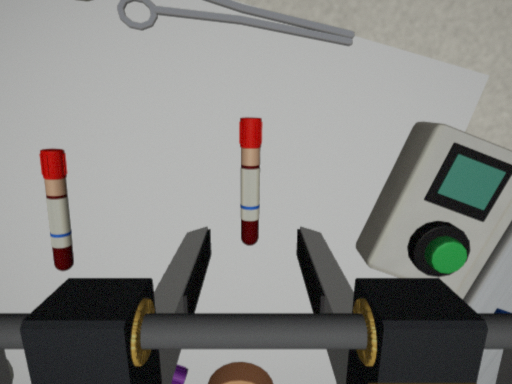

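```bash
cat >> h.py <<'E'
def tube(out,cap,tail,z=.008,tz=.002):
    a=ray(out,*cap,z);b=ray(out,*tail,z);c=(a+b)/2;d=b-a
    s=r.observe();Rm=R.from_quat(s['ee_rot']).as_matrix()
    print('centre',c,'len',np.linalg.norm(d),'yaw',np.degrees(np.arctan2(d[1],d[0])),'toolz',np.degrees(np.arctan2(Rm[1,2],Rm[0,2])))
    print('to go',np.round(totool(np.array([c[0],c[1],tz])-s['position']),1))
E
python3 - <<'E'
from h import *
tube('w12',(251,118),(249.5,246))
E
```

```text
centre [ 0.46676361 -0.12153378  0.008     ] len 0.11299910777052556 yaw 14.11265404443966 toolz 14.85942664954737
to go [105.   -1.9 -10.9]
```

```bash
python3 -m creep '[[[50,0,-2,-11,0,0,0],[50,20,0,0,0,0,0],[50,20,0,0,0,0,0],[50,20,0,0,0,0,0],[50,15,0,0,0,0,0],[50,10,0,0,0,0,0],[50,0,0,0,0,0,0],[50,0,0,0,0,0,0]]]' 20
python3 - <<'E'
from h import *
s=st()
print(totool(np.array([.4667,-.1215,.002])-s['position']))
E
```

```text
time: 17.52
position: [0.4732, -0.1256, 0.0301]
ee_rot: [-0.096, 0.69, 0.085, 0.713]
force: [0.4, -0.2, -0.4]
gripper_width: 0.0503
t 17.52 p [ 0.4732 -0.1256  0.0301] F [ 0.4 -0.2 -0.4] w 0.0503
[[0.034, -0.254, 0.967], [-0.012, 0.967, 0.254], [-0.999, -0.02, 0.03]] q [ 0.24  0.69 -0.06  2.13  0.15  0.29  1.88]
[27.79418222  6.18655472 -6.0662222 ]
```

```bash
python3 -m creep '[[[50,0,3,-3,0,1,0],[50,0,3,-3,0,1,0],[50,9,0,0,0,0,0],[50,9,0,0,0,0,0],[50,6,0,0,0,0,0],[50,0,0,0,0,0,0],[50,0,0,0,0,0,0],[50,0,0,0,0,0,0]]]' 20
python3 - <<'E'
from h import *
s=st()
print(totool(np.array([.4667,-.1215,.002])-s['position']))
E
```

```text
time: 18.18
position: [0.4676, -0.1218, 0.007]
ee_rot: [-0.099, 0.701, 0.082, 0.701]
force: [0.2, -0.4, 0.1]
gripper_width: 0.0499
t 18.18 p [ 0.4676 -0.1218  0.007 ] F [ 0.2 -0.4  0.1] w 0.0499
[[0.003, -0.254, 0.967], [-0.023, 0.967, 0.254], [-1.0, -0.023, -0.003]] q [ 0.2   0.74 -0.03  2.13  0.16  0.27  1.85]
[ 4.98188408  0.63270364 -0.78832035]
```

Down 4 and close.

```bash
python3 -m creep '[[[50,4.5,0,0,0,0,0],[30,0,0,0,0,0,0],[10,0,0,0,0,0,0],[10,0,0,0,0,0,0],[10,0,0,0,0,0,0],[10,0,0,0,0,0,0],[10,0,0,0,0,0,0],[10,0,0,0,0,0,0]]]' 20
python3 - <<'E'
from h import *
s=st()
E
```

```text
time: 18.85
position: [0.4678, -0.1224, 0.0024]
ee_rot: [-0.099, 0.701, 0.082, 0.701]
force: [-1.3, -0.2, -0.3]
gripper_width: 0.0158
t 18.85 p [ 0.4678 -0.1224  0.0024] F [-1.3 -0.2 -0.3] w 0.0158
[[0.003, -0.253, 0.967], [-0.023, 0.967, 0.253], [-1.0, -0.023, -0.003]] q [ 0.2   0.75 -0.03  2.13  0.16  0.26  1.85]
```

```bash
python3 -m creep '[[[10,-10,0,0,0,0,0],[10,-24,0,0,2.5,0,0.5],[10,-24,0,0,2.5,0,0.5],[10,-24,0,0,3,0,0.3],[10,-24,0,0,3,0,0],[10,-24,0,0,3,0,0],[10,-24,0,0,3,0,0],[10,-24,0,0,3,0,0]]]' 20
python3 - <<'E'
from h import *
s=st()
print(totool(np.array([.50,.20,.23])-s['position']))
f=lambda X,Y:(80+X/3-.33,130+Y/3-.33)
r_=lambda p,z:ray('w1',*f(*p),z)[:2]
for z in(.082,.086):
  F=[r_(p,z) for p in((584,331.5),(463.5,352),(345,373.5))]
  B=[r_(p,z) for p in((613.5,484),(497,504),(382.5,523),(271,541))]
  print([(a+b)/2 for a,b in zip(F,B)])
E
```

```text
time: 19.52
position: [0.463, -0.1193, 0.1881]
ee_rot: [0.039, 0.71, -0.037, 0.702]
force: [0.7, 0.3, -0.2]
gripper_width: 0.0157
t 19.52 p [ 0.463  -0.1193  0.1881] F [ 0.7  0.3 -0.2] w 0.0157
[[-0.011, 0.107, 0.994], [0.004, 0.994, -0.107], [-1.0, 0.003, -0.012]] q [ 0.2   0.42 -0.01  1.99  0.    0.75  1.65]
[-40.91544897 321.57384745   2.00650854]
[array([0.55165829, 0.25033855]), array([0.5470499 , 0.20049227]), array([0.5425884 , 0.15076741])]
[array([0.54962135, 0.25060428]), array([0.54506215, 0.20129014]), array([0.54064829, 0.15209612])]
```

```bash
python3 -m creep '[[[10,-6,38,0,0,0,0],[10,-6,40,0,0,0,0],[10,-6,40,0,0,0,0],[10,-6,40,0,0,0,0],[10,-6,40,0,0,0,0],[10,-6,40,0,0,0,0],[10,-5,40,0,0,0,0],[10,0,36,0,0,0,0]]]' 20
python3 - <<'E'
from h import *
s=st();snap('wrist','w13')
E
```

```text
time: 20.18
position: [0.5027, 0.1923, 0.2449]
ee_rot: [0.047, 0.703, -0.047, 0.708]
force: [0.3, -1.0, -0.7]
gripper_width: 0.0157
t 20.18 p [0.5027 0.1923 0.2449] F [ 0.3 -1.  -0.7] w 0.0157
[[0.007, 0.132, 0.991], [0.0, 0.991, -0.132], [-1.0, 0.001, 0.007]] q [-0.39  0.42 -0.05  1.79  0.03  0.93  0.99]
```

View pics/w13.png

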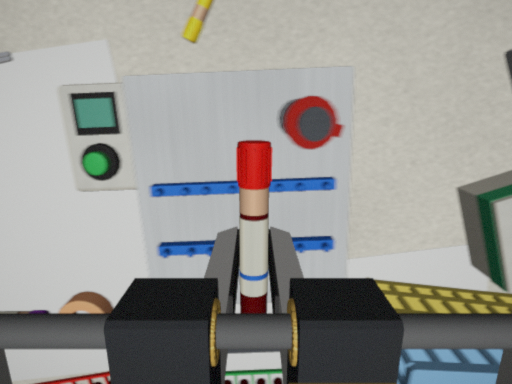

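Run:
```python
from h import *
im=cv2.imread('pics/w13.png'); cv2.imwrite('pics/w13c.png',cv2.resize(im[160:270,140:350],(798,418),interpolation=cv2.INTER_CUBIC))
```

```text
(no output)
```

View pics/w13c.png

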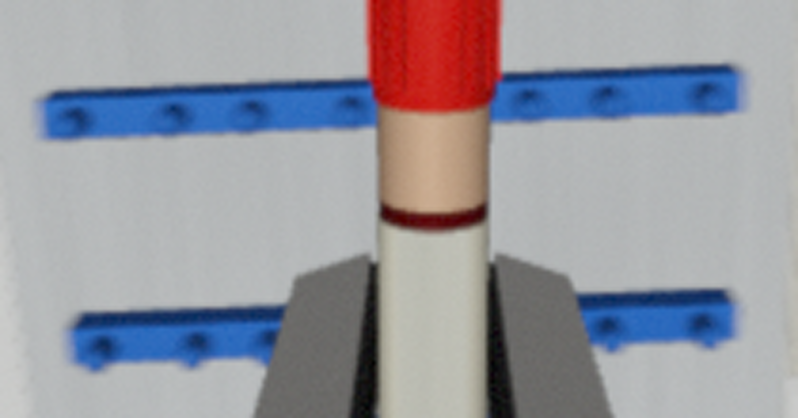

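Run:
```python
from h import *
f=lambda X,Y:(140+X/3.8-.37,160+Y/3.8-.37)
for z in (.078,.082,.086,.092):
  q=lambda p:ray('w13',*f(*p),z)[:2]
  f4,f1,b4,b1=q((124.5,118.5)),q((659,97)),q((146.5,346)),q((657.5,326))
  print(z,np.linalg.norm(f4-f1),np.linalg.norm(b4-b1),np.linalg.norm(f1-b1),np.linalg.norm(f4-b4))
  c1=(f1+b1)/2;c4=(f4+b4)/2
  print(' ',[np.round(c1+(c4-c1)*k/3,4) for k in range(4)],np.arctan2(*(f4-f1)*[1,-1]))
e1,e2=ray('w13',*f(42,117),.079),ray('w13',*f(740,90),.079);print(e1,e2,np.linalg.norm(e1-e2))
```

```text
0.078 0.15161102181885808 0.15259233170888434 0.07018501644900593 0.07027256332114187
  [array([0.5535, 0.2526]), array([0.5489, 0.2021]), array([0.5444, 0.1517]), array([0.5398, 0.1012])] -0.09077457211194731
0.082 0.14985621604069949 0.15082616786292488 0.06937266738013659 0.06945920095023657
  [array([0.5521, 0.2521]), array([0.5475, 0.2022]), array([0.543 , 0.1522]), array([0.5385, 0.1023])] -0.09077457211194749
0.086 0.14810141026254095 0.14906000401696543 0.06856031831126724 0.06864583857933136
  [array([0.5506, 0.2515]), array([0.5461, 0.2022]), array([0.5416, 0.1528]), array([0.5372, 0.1035])] -0.09077457211194764
0.092 0.14546920159530302 0.14641075824802613 0.06734179470796334 0.06742579502297351
  [array([0.5484, 0.2506]), array([0.544 , 0.2022]), array([0.5396, 0.1537]), array([0.5352, 0.1053])] -0.09077457211194756
[0.50109186 0.08204349 0.079     ] [0.51928677 0.27841872 0.079     ] 0.1972163352186884
```

```bash
python3 -m creep '[[[10,0,9,44.0,-2.4,0,0],[10,20,0,0,0,0,0],[10,20,0,0,0,0,0],[10,20,0,0,0,0,0],[10,20,0,0,0,0,0],[10,20,0,0,0,0,0],[10,0,0,0,0,0,0],[10,0,0,0,0,0,0]]]' 20 
python3 -m creep '[[[10,0,4,22,-2.4,0,0],[10,0,4,22,0,0,0],[10,20,0,0,0,0,0],[10,20,0,0,0,0,0],[10,20,0,0,0,0,0],[10,20,0,0,0,0,0],[10,20,0,0,0,0,0],[10,10,0,0,0,0,0]]]' 20
python3 - <<'E'
from h import *
s=st();print(totool(np.array([.548,.2015,.11])-s['position']));snap('wrist','w14')
E
```

```text
time: 20.9
position: [0.5486, 0.2148, 0.1394]
ee_rot: [0.028, 0.701, -0.017, 0.712]
force: [-0.4, -0.9, -0.7]
gripper_width: 0.0159
t 20.9 p [0.5486 0.2148 0.1394] F [-0.4 -0.9 -0.7] w 0.0159
[[0.015, 0.064, 0.998], [0.015, 0.998, -0.065], [-1.0, 0.015, 0.014]] q [-0.38  0.61 -0.06  1.78  0.04  0.73  1.05]
[ 29.18799804 -13.77077183  -0.20658605]out of range: row 1 has 44, outside -41.7 to 41.7
```

View pics/w14.png

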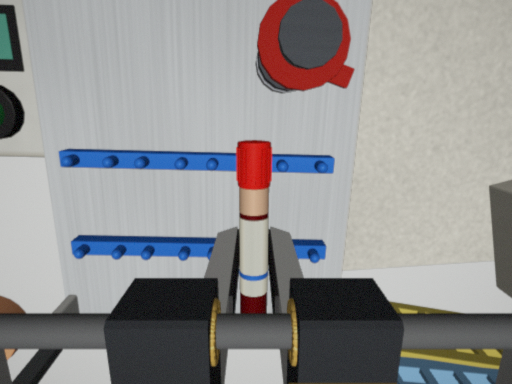

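Run:
```python
from h import *
im=cv2.imread('pics/w14.png'); cv2.imwrite('pics/w14c.png',cv2.resize(im[140:270,50:345],(790,348),interpolation=cv2.INTER_CUBIC))
for z in (.082,.088,.092):
  q=lambda u,v:ray('w14',u,v,z)[:2]
  f4,f3,f1=q(90.5,160.5),q(161.5,162.5),q(303,166); b4,b3=q(99,249),q(165.5,252)
  print(z,np.linalg.norm(f4-f1)/3,np.linalg.norm(b4-b3),np.linalg.norm(f4-b4),(f4+b4)/2,(f3+b3)/2, (f1+(f4-f1)*2/3),np.arctan2(*(f4-f1)*[1,-1]))
```

```text
0.082 0.05067300651567518 0.05082695838721896 0.06875574587217909 [0.53829082 0.09917495] [0.54375098 0.14942021] [0.50879368 0.15318361] -0.09281674940441624
0.088 0.049381965090671 0.04953199459294389 0.06700399435333868 [0.5365725 0.1021809] [0.54189354 0.15114602] [0.50782688 0.15481353] -0.09281674940441635
0.092 0.04852127080733487 0.04866868539676056 0.06583616000744498 [0.53542694 0.10418486] [0.54065524 0.15229655] [0.50718234 0.15590015] -0.09281674940441643
```

View pics/w14c.png

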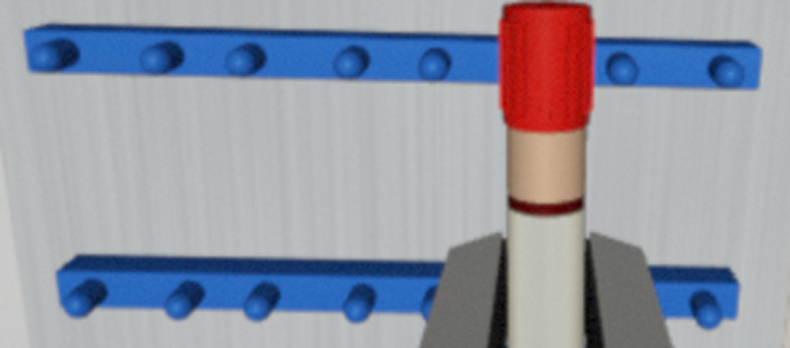

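```bash
python3 -m creep '[[[10,0,-7,0,1.5,0.9,-0.9],[10,10,-7,0,0,0,0],[10,10,0,0,0,0,0],[10,8,0,0,0,0,0],[10,0,0,0,0,0,0],[10,0,0,0,0,0,0],[10,0,0,0,0,0,0],[10,0,0,0,0,0,0]]]' 20
python3 - <<'E'
from h import *
s=st();print(totool(np.array([.5475,.201,.10])-s['position']));snap('wrist','w15')
im=cv2.imread('pics/w15.png'); cv2.imwrite('pics/w15c.png',cv2.resize(im[100:300,50:400],(788,450),interpolation=cv2.INTER_CUBIC))
E
```

```text
time: 21.62
position: [0.5476, 0.2014, 0.1131]
ee_rot: [0.032, 0.707, -0.032, 0.706]
force: [1.0, -0.6, 0.2]
gripper_width: 0.0157
t 21.62 p [0.5476 0.2014 0.1131] F [ 1.  -0.6  0.2] w 0.0157
[[-0.001, 0.091, 0.996], [0.001, 0.996, -0.091], [-1.0, 0.001, -0.001]] q [-0.37  0.65 -0.05  1.8   0.04  0.7   1.04]
[13.14022738 -0.38948643 -0.02700309]
```

View pics/w15c.png

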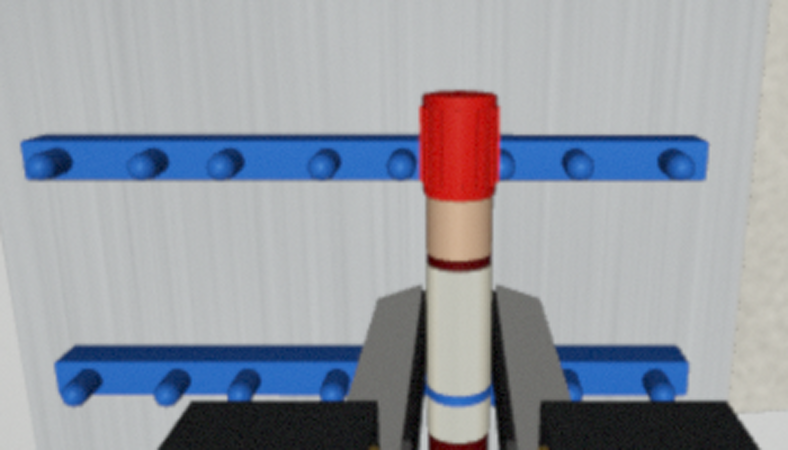

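```bash
python3 -m creep '[[[10,8,-1.7,0,0,0,0],[10,8,0,0,0,0,0],[10,6,0,0,0,0,0],[10,4,0,0,0,0,0],[10,2,0,0,0,0,0],[10,0,0,0,0,0,0],[10,0,0,0,0,0,0],[10,0,0,0,0,0,0]]]' 20
python3 - <<'E'
from h import *
s=st()
E
```

```text
time: 22.33
position: [0.5473, 0.2, 0.0821]
ee_rot: [0.032, 0.707, -0.031, 0.706]
force: [0.1, -0.5, 0.5]
gripper_width: 0.0158
t 22.33 p [0.5473 0.2    0.0821] F [ 0.1 -0.5  0.5] w 0.0158
[[-0.001, 0.09, 0.996], [0.001, 0.996, -0.09], [-1.0, 0.001, -0.001]] q [-0.37  0.69 -0.05  1.82  0.05  0.63  1.04]
```

```bash
python3 -m creep '[[[10,1,0,0,0,0,0],[22,0,0,0,0,0,0],[30,0,0,0,0,0,0],[32,0,0,0,0,0,0],[32,-10,0,0,0,0,0],[32,-20,0,0,0,0,0],[32,-30,0,0,0,0,0],[32,-30,0,0,0,0,0]]]' 20
python3 -m creep '[[[32,-20,-30,-12,0,0,0],[32,0,-40,-12,0,0,0],[32,0,-40,-12,0,0,0],[32,0,-40,0,0,0,0],[32,0,-40,0,0,0,0],[32,0,-40,0,0,0,0],[32,0,-40,0,0,0,0],[32,0,-40,0,0,0,0]]]' 20
python3 - <<'E'
from h import *
s=st();snap('top','t16')
im=cv2.imread('pics/t16.png'); cv2.imwrite('pics/t16c.png',cv2.resize(im[120:260,140:400],(780,420),interpolation=cv2.INTER_CUBIC))
E
```

```text
time: 23.0
position: [0.5435, 0.1984, 0.1704]
ee_rot: [0.031, 0.711, -0.033, 0.702]
force: [0.5, 1.3, 1.2]
gripper_width: 0.032
time: 23.67
position: [0.4874, -0.1038, 0.2052]
ee_rot: [0.028, 0.701, -0.02, 0.712]
force: [0.2, 0.5, -0.5]
gripper_width: 0.032
t 23.67 p [ 0.4874 -0.1038  0.2052] F [ 0.2  0.5 -0.5] w 0.032
[[0.016, 0.068, 0.998], [0.01, 0.998, -0.068], [-1.0, 0.011, 0.015]] q [ 0.2   0.41 -0.05  1.94  0.01  0.78  1.65]
```

View pics/t16c.png

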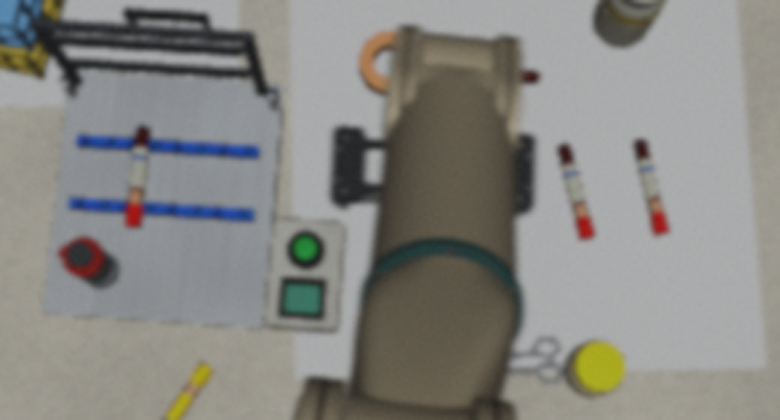

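```bash
python3 -m creep '[[[50,0,-35,0,0,0.9,-0.6],[50,0,-35,0,0,0,0],[50,0,-35,0,0,0,0],[50,0,-35,0,-3,0,0],[50,0,-30,5,-3,0,0],[50,5,-5,5,-3,0,0],[50,5,0,5,-3,0,0],[50,0,0,0,0,0,0]]]' 20
python3 - <<'E'
from h import *
s=st();snap('wrist','w17')
E
```

```text
time: 24.38
position: [0.4875, -0.2987, 0.2031]
ee_rot: [-0.049, 0.704, 0.039, 0.707]
force: [-0.4, 0.1, 0.3]
gripper_width: 0.05
t 24.38 p [ 0.4875 -0.2987  0.2031] F [-0.4  0.1  0.3] w 0.05
[[0.006, -0.125, 0.992], [-0.014, 0.992, 0.125], [-1.0, -0.014, 0.004]] q [ 0.54  0.51 -0.07  1.75  0.06  0.87  2.14]
```

View pics/w17.png

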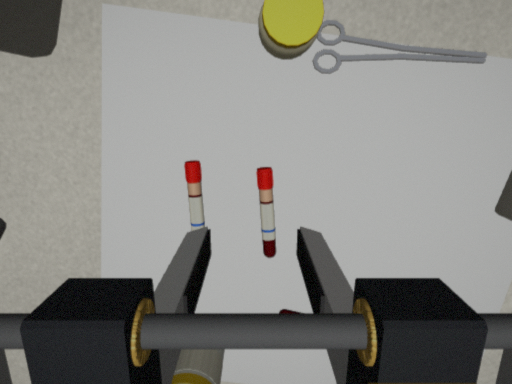

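Run:
```python
from h import *
tube('w17',(264,166),(270,258),tz=.003)
print(ray('top0',346,128,.03),tri('top0',(357,105),'scene0',(238,300)))
print(ray('w17',193,160,.008))
```

```text
centre [ 0.5340266  -0.27863588  0.008     ] len 0.11529346648807809 yaw 11.392896651541253 toolz 7.065579445083347
to go [200.5  16.9  48.2]
[ 0.71966005 -0.3364828   0.03      ] [ 0.73220685 -0.34236629  0.19641443]
[ 0.48101681 -0.37128622  0.008     ]
```

```bash
python3 -m creep '[[[50,10,8,24,0,0,0.8],[50,10,9,24,0,0,0],[50,22,0,0,-4.3,0,0],[50,22,0,0,0,0,0],[50,22,0,0,0,0,0],[50,22,0,0,0,0,0],[50,22,0,0,0,0,0],[50,0,0,0,0,0,0]]]' 20
python3 - <<'E'
from h import *
s=st();snap('wrist','w18')
E
```

```text
time: 25.1
position: [0.5388, -0.2694, 0.0773]
ee_rot: [-0.07, 0.699, 0.068, 0.708]
force: [-0.7, -0.4, 0.6]
gripper_width: 0.0502
t 25.1 p [ 0.5388 -0.2694  0.0773] F [-0.7 -0.4  0.6] w 0.0502
[[0.012, -0.194, 0.981], [-0.002, 0.981, 0.194], [-1.0, -0.004, 0.012]] q [ 0.47  0.72 -0.08  1.78  0.08  0.64  2.11]
```

View pics/w18.png

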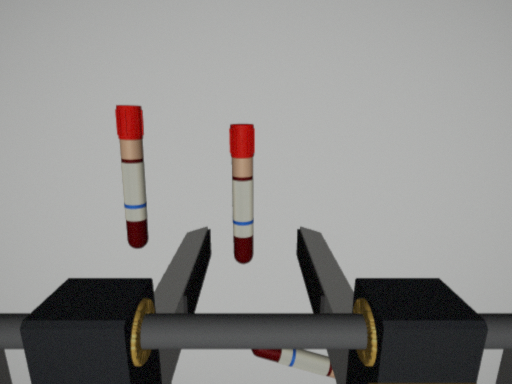

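Run:
```python
from h import *
tube('w18',(242,123),(243.5,264),tz=.003)
tube('w18',(129,105),(138,248),tz=.003)
```

```text
centre [ 0.53475993 -0.2786003   0.008     ] len 0.11393238117580835 yaw 11.346108595513668 toolz 11.234006831852144
to go [76.2 -7.2 -7.9]
centre [ 0.53788399 -0.36332413  0.008     ] len 0.11245396458890933 yaw 9.117914269952413 toolz 11.234006831852144
to go [ 76.5 -90.9 -21.4]
```

```bash
python3 -m creep '[[[50,0,-7,-8,0,0.6,0],[50,20,0,0,0,0,0],[50,20,0,0,0,0,0],[50,14,0,0,0,0,0],[50,8,0,0,0,0,0],[50,0,0,0,0,0,0],[50,0,0,0,0,0,0],[50,0,0,0,0,0,0]]]' 20
python3 - <<'E'
from h import *
s=st()
print(totool(np.array([.5348,-.2786,.003])-s['position']))
E
```

```text
time: 25.82
position: [0.54, -0.2857, 0.0296]
ee_rot: [-0.074, 0.698, 0.061, 0.71]
force: [-0.1, -0.3, 1.3]
gripper_width: 0.0499
t 25.82 p [ 0.54   -0.2857  0.0296] F [-0.1 -0.3  1.3] w 0.0499
[[0.019, -0.191, 0.981], [-0.017, 0.981, 0.191], [-1.0, -0.02, 0.015]] q [ 0.48  0.79 -0.06  1.79  0.1   0.54  2.11]
[26.37892239  8.50523475 -4.09995693]
```

```bash
python3 -m creep '[[[50,0,4,-2,0,1,0.9],[50,0,4,-2,0,0,0],[50,9,0,0,0,0,0],[50,8,0,0,0,0,0],[50,6,0,0,0,0,0],[50,2,0,0,0,0,0],[50,0,0,0,0,0,0],[50,0,0,0,0,0,0]]]' 20
python3 - <<'E'
from h import *
s=st()
print(totool(np.array([.5348,-.2786,.003])-s['position']))
E
```

```text
time: 26.48
position: [0.5362, -0.28, 0.0062]
ee_rot: [-0.071, 0.703, 0.065, 0.705]
force: [-0.4, 0.3, 0.2]
gripper_width: 0.0498
t 26.48 p [ 0.5362 -0.28    0.0062] F [-0.4  0.3  0.2] w 0.0498
[[0.004, -0.191, 0.982], [-0.008, 0.982, 0.191], [-1.0, -0.009, 0.003]] q [ 0.47  0.83 -0.06  1.79  0.1   0.52  2.1 ]
[ 3.21616046  1.69687778 -1.13590843]
```

```bash
python3 -m creep '[[[50,3.5,1.5,-1,0,0,0],[30,0,0,0,0,0,0],[10,0,0,0,0,0,0],[10,0,0,0,0,0,0],[10,0,0,0,0,0,0],[10,0,0,0,0,0,0],[10,0,0,0,0,0,0],[10,0,0,0,0,0,0]]]' 20
python3 - <<'E'
from h import *
s=st()
E
python3 -m creep '[[[10,-10,0,0,0,0,0],[10,-24,0,0,2,0,0.5],[10,-24,0,0,2,0,0],[10,-24,0,0,2,0,0],[10,-24,0,0,2,0,0],[10,-24,0,0,2,0,0],[10,-24,0,0,3,0,0],[10,-24,0,0,3,0,0]]]' 20
python3 - <<'E'
from h import *
s=st()
print(totool(np.array([.535,.15,.20])-s['position']))
E
```

```text
time: 27.15
position: [0.5351, -0.2789, 0.0027]
ee_rot: [-0.071, 0.702, 0.064, 0.705]
force: [0.1, 0.3, -0.5]
gripper_width: 0.0156
t 27.15 p [ 0.5351 -0.2789  0.0027] F [ 0.1  0.3 -0.5] w 0.0156
[[0.005, -0.19, 0.982], [-0.009, 0.982, 0.19], [-1.0, -0.009, 0.003]] q [ 0.47  0.83 -0.06  1.8   0.1   0.5   2.1 ]
time: 27.82
position: [0.5305, -0.2765, 0.1873]
ee_rot: [0.037, 0.708, -0.033, 0.704]
force: [0.9, -0.5, -0.1]
gripper_width: 0.0157
t 27.82 p [ 0.5305 -0.2765  0.1873] F [ 0.9 -0.5 -0.1] w 0.0157
[[-0.006, 0.099, 0.995], [0.007, 0.995, -0.099], [-1.0, 0.006, -0.006]] q [ 0.44  0.58 -0.    1.68 -0.    0.89  1.91]
[ -9.79518267 424.88893218 -37.72089089]
```

```bash
python3 -m creep '[[[10,-1,40,-3,0,0,0],[10,-1,40,-3,0,0,0],[10,-1,40,-3,0,0,0],[10,-1,40,-3,0,0,0],[10,-1,40,-3,0,0,0],[10,-1,40,-3,0,0,0],[10,-1,40,-3,0,0,0],[10,-1,40,-3,0,0,0]]]' 20
python3 - <<'E'
from h import *
s=st()
print(totool(np.array([.543,.15,.17])-s['position']))
E
```

```text
time: 28.48
position: [0.5452, 0.0401, 0.2097]
ee_rot: [0.042, 0.7, -0.046, 0.712]
force: [1.4, 0.3, -1.1]
gripper_width: 0.0156
t 28.48 p [0.5452 0.0401 0.2097] F [ 1.4  0.3 -1.1] w 0.0156
[[0.016, 0.125, 0.992], [-0.007, 0.992, -0.125], [-1.0, -0.005, 0.017]] q [-0.13  0.47  0.    1.82  0.01  0.84  1.31]
[ 38.94891947 108.92220298 -16.52278657]
```

```bash
python3 -m creep '[[[10,0,36,-5,0,0,0],[10,10,36,-5,0,0,0],[10,15,34,-5,-2,1,0.4],[10,15,0,0,0,0,0],[10,0,0,0,0,0,0],[10,0,0,0,0,0,0],[10,0,0,0,0,0,0],[10,0,0,0,0,0,0]]]' 20
python3 - <<'E'
from h import *
s=st()
print(totool(np.array([.543,.1505,.12])-s['position']))
E
```

```text
time: 29.15
position: [0.5428, 0.1662, 0.1761]
ee_rot: [0.03, 0.704, -0.021, 0.709]
force: [-0.0, -0.6, -0.4]
gripper_width: 0.016
t 29.15 p [0.5428 0.1662 0.1761] F [-0.  -0.6 -0.4] w 0.016
[[0.008, 0.072, 0.997], [0.012, 0.997, -0.072], [-1.0, 0.012, 0.007]] q [-0.32  0.54 -0.03  1.8   0.01  0.8   1.15]
[ 55.92993415 -16.36388127   0.9173081 ]
```

```bash
python3 -m creep '[[[10,0,-8,0.5,1,0.4,-0.7],[10,0,-8,0,0,0,0],[10,20,0,0,0,0,0],[10,20,0,0,0,0,0],[10,16,0,0,0,0,0],[10,0,0,0,0,0,0],[10,0,0,0,0,0,0],[10,0,0,0,0,0,0]]]' 20
python3 - <<'E'
from h import *
s=st();print(totool(np.array([.543,.15,.10])-s['position']));snap('wrist','w19')
im=cv2.imread('pics/w19.png'); cv2.imwrite('pics/w19c.png',cv2.resize(im[100:300,50:400],(788,450),interpolation=cv2.INTER_CUBIC))
E
```

```text
time: 29.82
position: [0.5475, 0.136, 0.1248]
ee_rot: [0.037, 0.703, -0.04, 0.71]
force: [0.6, 0.2, -0.0]
gripper_width: 0.016
t 29.82 p [0.5475 0.136  0.1248] F [ 0.6  0.2 -0. ] w 0.016
[[0.01, 0.109, 0.994], [-0.005, 0.994, -0.109], [-1.0, -0.004, 0.01]] q [-0.29  0.61 -0.01  1.85  0.02  0.68  1.15]
[24.65663195 13.49966433 -6.26951441]
```

View pics/w19c.png

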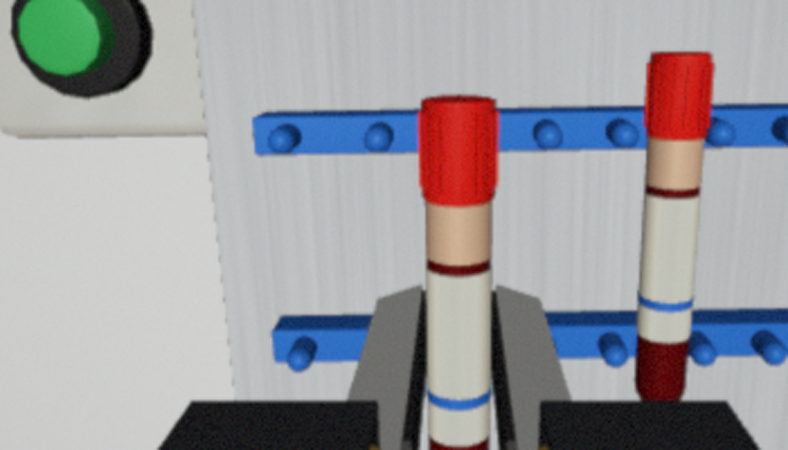

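```bash
python3 - <<'E'
from h import *
f=lambda X,Y:(50+X/2.25-.3,100+Y/2.25-.3)
tube('w19',f(680,52),f(661,403),z=.087,tz=.12)
E
python3 -m creep '[[[10,0,7,-3,-1,0.6,0],[10,0,6,-3,0,0,0],[10,8,0,0,0,0,0],[10,4,0,0,0,0,0],[10,0,0,0,0,0,0],[10,0,0,0,0,0,0],[10,0,0,0,0,0,0],[10,0,0,0,0,0,0]]]' 20
python3 - <<'E'
from h import *
s=st();print(totool(np.array([.543,.15,.10])-s['position']));snap('wrist','w20')
im=cv2.imread('pics/w20.png'); cv2.imwrite('pics/w20c.png',cv2.resize(im[100:300,50:400],(788,450),interpolation=cv2.INTER_CUBIC))
E
```

```text
centre [0.54537034 0.20132788 0.087     ] len 0.11137137559199779 yaw -4.725608399061101 toolz -6.236868337246828
to go [ 4.8 64.7 -9.7]
time: 30.53
position: [0.5445, 0.1525, 0.1149]
ee_rot: [0.031, 0.705, -0.032, 0.708]
force: [-0.1, 0.5, -0.8]
gripper_width: 0.0155
t 30.53 p [0.5445 0.1525 0.1149] F [-0.1  0.5 -0.8] w 0.0155
[[0.004, 0.088, 0.996], [-0.001, 0.996, -0.088], [-1.0, -0.001, 0.004]] q [-0.31  0.62 -0.02  1.85  0.02  0.67  1.14]
[14.91929074 -2.57015719 -1.35846253]
```

View pics/w20c.png

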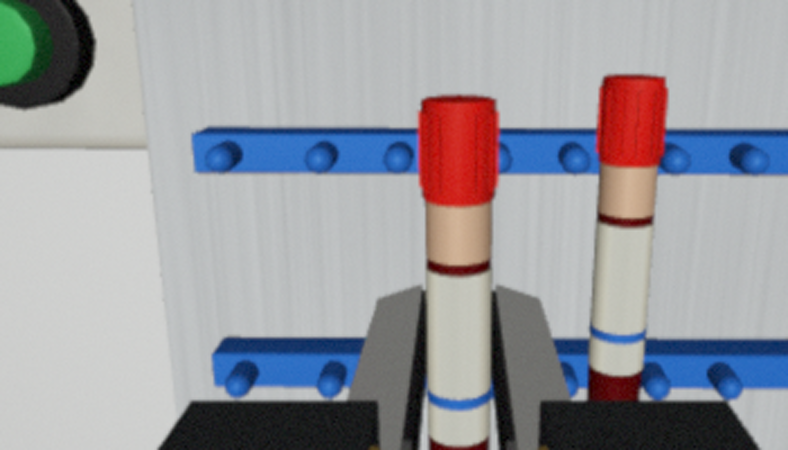

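```bash
python3 -m creep '[[[10,8,-2.5,-1,0,0,0],[10,8,0,0,0,0,0],[10,8,0,0,0,0,0],[10,5,0,0,0,0,0],[10,3,0,0,0,0,0],[10,0,0,0,0,0,0],[10,0,0,0,0,0,0],[10,0,0,0,0,0,0]]]' 20
python3 - <<'E'
from h import *
s=st();print(totool(np.array([.543,.15,.0815])-s['position']))
E
```

```text
time: 31.25
position: [0.5441, 0.1493, 0.0807]
ee_rot: [0.031, 0.705, -0.032, 0.708]
force: [0.3, 0.0, 3.6]
gripper_width: 0.0159
t 31.25 p [0.5441 0.1493 0.0807] F [0.3 0.  3.6] w 0.0159
[[0.005, 0.089, 0.996], [-0.001, 0.996, -0.089], [-1.0, -0.001, 0.005]] q [-0.31  0.67 -0.02  1.88  0.02  0.59  1.14]
[-0.8485497   0.59833682 -1.13604024]
```

Seated (3.6 N upward). Release, rise, go to the third tube.

```bash
python3 -m creep '[[[22,0,0,0,0,0,0],[30,0,0,0,0,0,0],[32,0,0,0,0,0,0],[32,0,0,0,0,0,0],[32,-10,0,0,0,0,0],[32,-20,0,0,0,0,0],[32,-30,0,0,0,0,0],[32,-40,0,0,0,0,0]]]' 20
python3 - <<'E'
from h import *
s=st();print(totool(np.array([.50,-.36,.2])-s['position'])); snap('wrist','w21')
E
```

```text
time: 31.92
position: [0.5374, 0.1476, 0.176]
ee_rot: [0.029, 0.711, -0.034, 0.702]
force: [1.0, 0.0, -0.6]
gripper_width: 0.0322
t 31.92 p [0.5374 0.1476 0.176 ] F [ 1.   0.  -0.6] w 0.0322
[[-0.013, 0.088, 0.996], [-0.007, 0.996, -0.089], [-1.0, -0.008, -0.012]] q [-0.31  0.54 -0.02  1.8   0.02  0.82  1.15]
[ -20.06148801 -509.13144043    7.37931276]
```

View pics/w21.png

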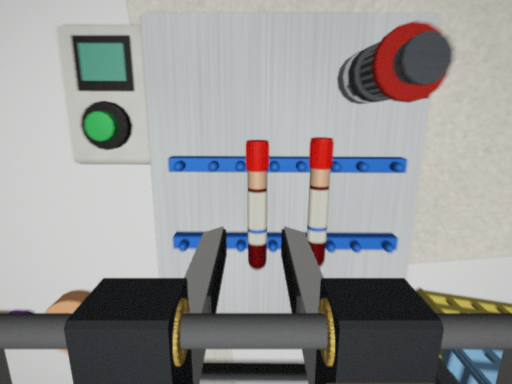

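```bash
python3 -m creep '[[[50,-6,-38,0,0,-0.7,0],[50,-6,-40,0,0,0,0],[50,-6,-40,0,0,0,0],[50,-6,-40,0,0,0,0],[50,0,-40,0,0,0,0],[50,0,-40,0,0,0,0],[50,0,-40,0,0,0,0],[50,0,-40,0,0,0,0]]]' 20
python3 -m creep '[[[50,0,-40,0,-3,0,0],[50,0,-40,0,-3,0,0],[50,0,-40,0,-3,0,0],[50,0,-36,0,-3,0,0],[50,0,-16,4,-2,0,0],[50,0,0,4,0,0,0],[50,0,0,0,0,0,0],[50,0,0,0,0,0,0]]]' 20
python3 - <<'E'
from h import *
s=st(); snap('wrist','w22')
E
```

```text
time: 32.63
position: [0.5231, -0.1651, 0.2198]
ee_rot: [0.026, 0.693, -0.02, 0.72]
force: [2.2, 0.3, -0.0]
gripper_width: 0.0494
time: 33.3
position: [0.5294, -0.3565, 0.224]
ee_rot: [-0.064, 0.69, 0.058, 0.719]
force: [-0.8, 0.3, 0.0]
gripper_width: 0.0496
t 33.3 p [ 0.5294 -0.3565  0.224 ] F [-0.8  0.3  0. ] w 0.0496
[[0.041, -0.171, 0.984], [-0.004, 0.985, 0.172], [-0.999, -0.011, 0.04]] q [ 0.6   0.57 -0.07  1.57  0.02  0.96  2.28]
```

View pics/w22.png

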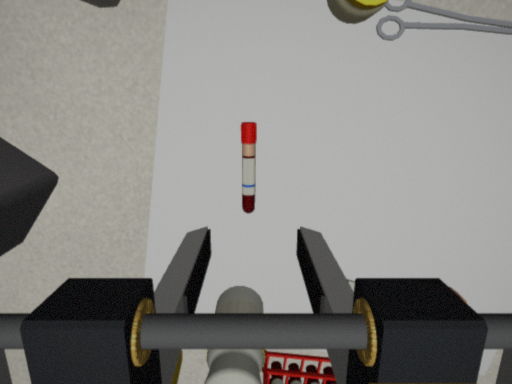

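Run:
```python
from h import *
tube('w22',(249,121),(248.5,213.5),tz=.003)
```

```text
centre [ 0.53744801 -0.36268686  0.008     ] len 0.11434626582816969 yaw 9.377438537004728 toolz 9.960851219333385
to go [221.3  -6.   -2.5]
```

```bash
python3 -m creep '[[[50,0,-4,4,0,2.3,0],[50,20,-3,3,0,0,0],[50,24,0,0,0,0,0],[50,24,0,0,0,0,0],[50,24,0,0,0,0,0],[50,24,0,0,0,0,0],[50,20,0,0,0,0,0],[50,0,0,0,0,0,0]]]' 20
python3 - <<'E'
from h import *
s=st();snap('wrist','w23');print(totool(np.array([.5375,-.363,.003])-s['position']))
E
```

```text
time: 34.02
position: [0.5448, -0.3444, 0.0891]
ee_rot: [-0.07, 0.702, 0.065, 0.706]
force: [-0.9, 0.5, 0.1]
gripper_width: 0.05
t 34.02 p [ 0.5448 -0.3444  0.0891] F [-0.9  0.5  0.1] w 0.05
[[0.007, -0.191, 0.982], [-0.007, 0.982, 0.191], [-1.0, -0.008, 0.006]] q [ 0.55  0.75 -0.05  1.64  0.06  0.74  2.23]
[ 86.15633623 -16.07113021 -11.35406786]
```

View pics/w23.png

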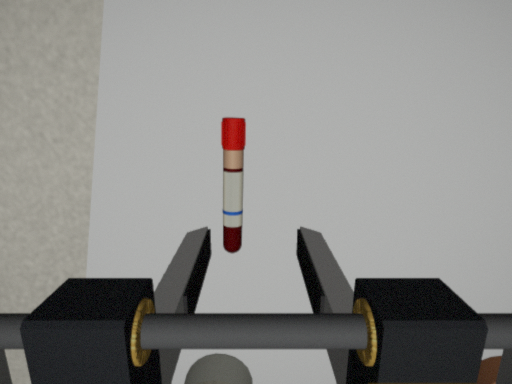

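```bash
python3 - <<'E'
from h import *
tube('w23',(233.5,117),(232,253),tz=.003)
E
python3 -m creep '[[[50,0,-8,-6,0,0.4,0.4],[50,10,-8,-5,0,0,0],[50,20,0,0,0,0,0],[50,18,0,0,0,0,0],[50,10,0,0,0,0,0],[50,5,0,0,0,0,0],[50,0,0,0,0,0,0],[50,0,0,0,0,0,0]]]' 20
python3 - <<'E'
from h import *
s=st();print(totool(np.array([.5375,-.363,.003])-s['position']))
E
```

```text
centre [ 0.53793465 -0.36316568  0.008     ] len 0.11337949577843379 yaw 9.481295950065235 toolz 11.02894278956012
to go [ 88.  -15.9 -12.1]
time: 34.73
position: [0.543, -0.3701, 0.0351]
ee_rot: [-0.073, 0.699, 0.063, 0.708]
force: [0.5, -0.1, -1.0]
gripper_width: 0.0499
t 34.73 p [ 0.543  -0.3701  0.0351] F [ 0.5 -0.1 -1. ] w 0.0499
[[0.014, -0.191, 0.981], [-0.012, 0.981, 0.191], [-1.0, -0.014, 0.011]] q [ 0.58  0.83 -0.05  1.64  0.07  0.65  2.26]
[31.93006965  8.52882981 -4.43391832]
```

```bash
python3 -m creep '[[[50,0,4,-2,1.5,0.7,0.7],[50,5,3,-2,0,0,0],[50,10,0,0,0,0,0],[50,8,0,0,0,0,0],[50,5,0,0,0,0,0],[50,1,0,0,0,0,0],[50,0,0,0,0,0,0],[50,0,0,0,0,0,0]]]' 20
python3 - <<'E'
from h import *
s=st();print(totool(np.array([.5378,-.363,.003])-s['position']))
E
```

```text
time: 35.4
position: [0.5389, -0.364, 0.0055]
ee_rot: [-0.059, 0.704, 0.057, 0.705]
force: [-0.3, -0.8, 0.3]
gripper_width: 0.0502
t 35.4 p [ 0.5389 -0.364   0.0055] F [-0.3 -0.8  0.3] w 0.0502
[[0.001, -0.163, 0.987], [-0.003, 0.987, 0.163], [-1.0, -0.003, 0.001]] q [ 0.57  0.88 -0.04  1.65  0.06  0.61  2.23]
[ 2.46908704  1.14000044 -0.96328437]
```

```bash
python3 -m creep '[[[50,3,1,-1,0,0,0],[30,0,0,0,0,0,0],[10,0,0,0,0,0,0],[10,0,0,0,0,0,0],[10,0,0,0,0,0,0],[10,0,0,0,0,0,0],[10,0,0,0,0,0,0],[10,0,0,0,0,0,0]]]' 20
python3 - <<'E'
from h import *
s=st()
E
python3 -m creep '[[[10,-10,0,0,0,0,0],[10,-24,0,0,2,0,0],[10,-24,0,0,2,0,0],[10,-24,0,0,2,0,0],[10,-24,0,0,2,0,0],[10,-24,0,0,2,0,0],[10,-24,0,0,2,0,0],[10,-24,0,0,2,0,0]]]' 20
python3 - <<'E'
from h import *
s=st()
print(totool(np.array([.535,.095,.20])-s['position']))
E
```

```text
time: 36.07
position: [0.5383, -0.3636, 0.0032]
ee_rot: [-0.059, 0.704, 0.056, 0.706]
force: [0.3, 0.7, -0.5]
gripper_width: 0.0158
t 36.07 p [ 0.5383 -0.3636  0.0032] F [ 0.3  0.7 -0.5] w 0.0158
[[0.003, -0.163, 0.987], [-0.004, 0.987, 0.163], [-1.0, -0.004, 0.002]] q [ 0.57  0.88 -0.04  1.66  0.06  0.6   2.23]
time: 36.73
position: [0.5341, -0.3603, 0.1872]
ee_rot: [0.033, 0.709, -0.031, 0.704]
force: [0.2, -0.4, -0.6]
gripper_width: 0.016
t 36.73 p [ 0.5341 -0.3603  0.1872] F [ 0.2 -0.4 -0.6] w 0.016
[[-0.006, 0.091, 0.996], [0.004, 0.996, -0.091], [-1.0, 0.003, -0.006]] q [ 0.53  0.64  0.03  1.55 -0.02  0.96  2.05]
[-11.22834006 453.54825149 -40.56419589]
```

```bash
python3 -m creep '[[[10,-1,40,-3,0,0,0],[10,-1,40,-3,0,0,0],[10,-1,40,-3,0,0,0],[10,-1,40,-3,0,0,0],[10,-1,40,-3,0,0,0],[10,-1,40,-3,0,0,0],[10,-1,40,-3,0,0,0],[10,-1,40,-3,0,0,0]]]' 20
python3 - <<'E'
from h import *
s=st()
print(totool(np.array([.539,.1,.17])-s['position']))
E
```

```text
time: 37.4
position: [0.5447, -0.0444, 0.2079]
ee_rot: [0.036, 0.7, -0.045, 0.712]
force: [1.0, 0.0, -0.5]
gripper_width: 0.0157
t 37.4 p [ 0.5447 -0.0444  0.2079] F [ 1.   0.  -0.5] w 0.0157
[[0.016, 0.115, 0.993], [-0.014, 0.993, -0.115], [-1.0, -0.012, 0.017]] q [-0.01  0.47  0.04  1.82 -0.01  0.84  1.49]
[ 35.87113715 143.25388515 -22.88602713]
```

```bash
python3 -m creep '[[[10,0,36,-6,0,0,0.6],[10,10,36,-6,0,0,0],[10,10,34,-6,-1,1,0],[10,10,20,-4,0,0,0],[10,0,0,0,0,0,0],[10,0,0,0,0,0,0],[10,0,0,0,0,0,0],[10,0,0,0,0,0,0]]]' 20
python3 - <<'E'
from h import *
s=st()
print(totool(np.array([.539,.1,.12])-s['position']))
E
```

```text
time: 38.07
position: [0.5366, 0.1019, 0.1838]
ee_rot: [0.031, 0.704, -0.026, 0.709]
force: [-0.6, -0.5, -0.2]
gripper_width: 0.0159
t 38.07 p [0.5366 0.1019 0.1838] F [-0.6 -0.5 -0.2] w 0.0159
[[0.009, 0.08, 0.997], [0.007, 0.997, -0.08], [-1.0, 0.007, 0.008]] q [-0.24  0.5   0.01  1.84 -0.01  0.79  1.27]
[63.78676137 -2.20371636  1.99793096]
```

```bash
python3 -m creep '[[[10,10,-2,2,0.6,0.5,-0.4],[10,20,0,0,0,0,0],[10,20,0,0,0,0,0],[10,14,0,0,0,0,0],[10,4,0,0,0,0,0],[10,0,0,0,0,0,0],[10,0,0,0,0,0,0],[10,0,0,0,0,0,0]]]' 20
python3 - <<'E'
from h import *
s=st();print(totool(np.array([.539,.1,.10])-s['position']));snap('wrist','w24')
im=cv2.imread('pics/w24.png'); cv2.imwrite('pics/w24c.png',cv2.resize(im[100:300,50:400],(788,450),interpolation=cv2.INTER_CUBIC))
E
```

```text
time: 38.73
position: [0.5441, 0.0868, 0.1147]
ee_rot: [0.038, 0.704, -0.041, 0.708]
force: [-0.7, -0.2, 0.1]
gripper_width: 0.0161
t 38.73 p [0.5441 0.0868 0.1147] F [-0.7 -0.2  0.1] w 0.0161
[[0.005, 0.112, 0.994], [-0.006, 0.994, -0.112], [-1.0, -0.005, 0.005]] q [-0.23  0.61  0.02  1.89 -0.01  0.64  1.26]
[14.56570105 12.64899031 -6.57906072]
```

View pics/w24c.png

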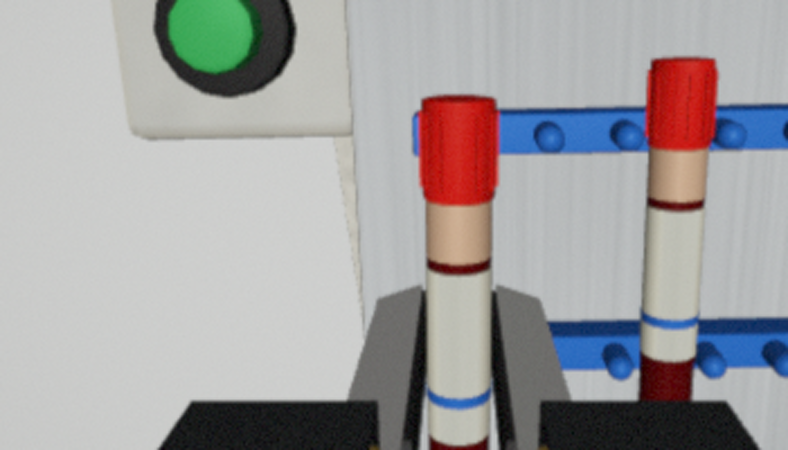

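```bash
python3 -m creep '[[[10,0,6,-3,-1.2,0.3,0.3],[10,0,6,-3,0,0,0],[10,0,0,0,0,0,0],[10,0,0,0,0,0,0],[10,0,0,0,0,0,0],[10,0,0,0,0,0,0],[10,0,0,0,0,0,0],[10,0,0,0,0,0,0]]]' 20
python3 - <<'E'
from h import *
s=st();print(totool(np.array([.539,.1,.10])-s['position']));snap('wrist','w25')
im=cv2.imread('pics/w25.png'); cv2.imwrite('pics/w25c.png',cv2.resize(im[100:300,50:400],(788,450),interpolation=cv2.INTER_CUBIC))
E
```

```text
time: 39.45
position: [0.5407, 0.1021, 0.1179]
ee_rot: [0.032, 0.704, -0.03, 0.708]
force: [0.3, 0.5, 1.0]
gripper_width: 0.0159
t 39.45 p [0.5407 0.1021 0.1179] F [0.3 0.5 1. ] w 0.0159
[[0.006, 0.087, 0.996], [0.003, 0.996, -0.087], [-1.0, 0.003, 0.005]] q [-0.24  0.6   0.01  1.89 -0.01  0.64  1.26]
[17.84485475 -2.32724156 -1.65177135]
```

View pics/w25c.png

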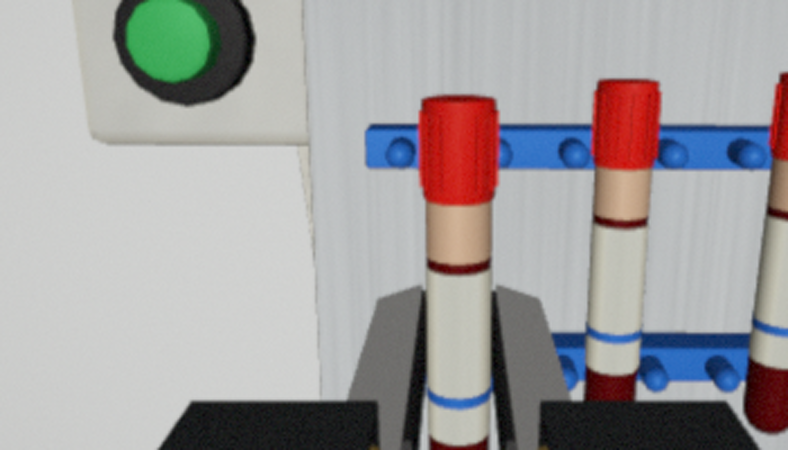

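```bash
python3 -m creep '[[[10,8,-2,-1.5,0,0,0],[10,8,0,0,0,0,0],[10,8,0,0,0,0,0],[10,7,0,0,0,0,0],[10,4,0,0,0,0,0],[10,0,0,0,0,0,0],[10,0,0,0,0,0,0],[10,0,0,0,0,0,0]]]' 20
python3 - <<'E'
from h import *
s=st();print(totool(np.array([.539,.1,.0815])-s['position']))
E
```

```text
time: 40.17
position: [0.5399, 0.0997, 0.0802]
ee_rot: [0.032, 0.704, -0.03, 0.709]
force: [-0.5, 0.2, 6.1]
gripper_width: 0.016
t 40.17 p [0.5399 0.0997 0.0802] F [-0.5  0.2  6.1] w 0.016
[[0.006, 0.088, 0.996], [0.003, 0.996, -0.088], [-1.0, 0.003, 0.006]] q [-0.24  0.66  0.01  1.92 -0.01  0.56  1.26]
[-1.28351521  0.22923325 -0.86989298]
```

```bash
python3 -m creep '[[[22,0,0,0,0,0,0],[30,0,0,0,0,0,0],[32,0,0,0,0,0,0],[32,0,0,0,0,0,0],[32,-10,0,0,0,0,0],[32,-20,0,0,0,0,0],[32,-30,0,0,0,0,0],[32,-40,-20,-10,0,0,0]]]' 20
python3 -m creep '[[[32,-10,-20,-20,0,0,0],[32,-10,-10,-20,0,0,0],[32,-10,0,-20,0,0,0],[32,-10,0,0,0,0,0],[32,0,0,0,0,0,0],[32,0,0,0,0,0,0],[32,0,0,0,0,0,0],[32,0,0,0,0,0,0]]]' 20
python3 - <<'E'
from h import *
s=st(); snap('wrist','w26');snap('top','t26');snap('scene','s26')
E
```

```text
time: 40.83
position: [0.5244, 0.0846, 0.1719]
ee_rot: [0.03, 0.71, -0.029, 0.703]
force: [0.7, -0.0, -0.1]
gripper_width: 0.0318
time: 41.5
position: [0.4633, 0.0554, 0.2244]
ee_rot: [0.032, 0.704, -0.03, 0.709]
force: [-0.1, 0.5, 0.4]
gripper_width: 0.0323
t 41.5 p [0.4633 0.0554 0.2244] F [-0.1  0.5  0.4] w 0.0323
[[0.007, 0.088, 0.996], [0.002, 0.996, -0.088], [-1.0, 0.003, 0.007]] q [-0.19  0.34  0.01  1.99 -0.01  0.8   1.31]
```

View pics/w26.png

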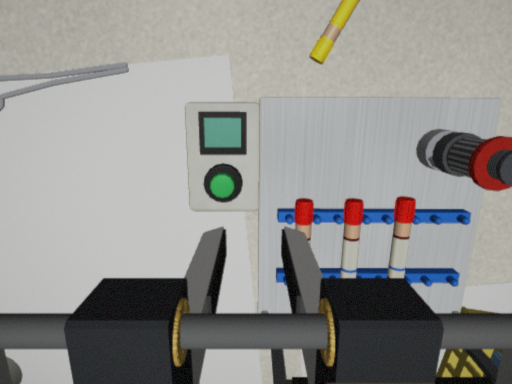

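View pics/t26.png

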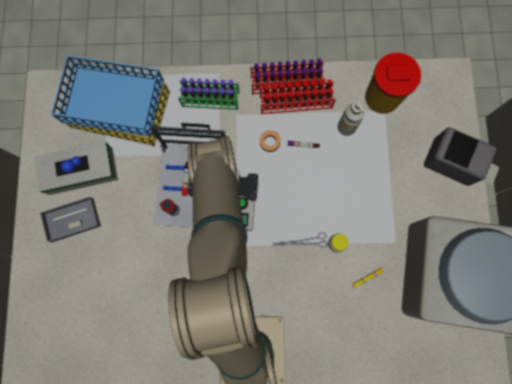

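View pics/s26.png

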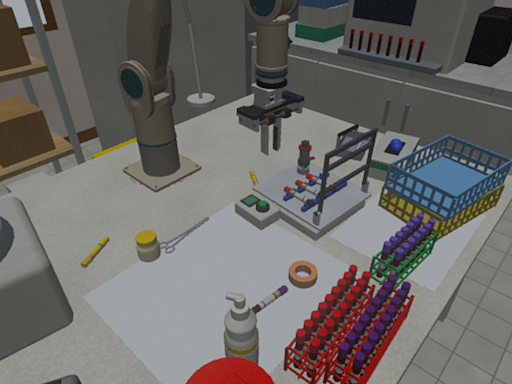

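```bash
python3 -m creep '[[[40,-25,0,0,-7,0,0],[40,-25,0,0,-7,0,0],[40,-25,0,0,-7,0,0],[40,-25,0,0,-7,0,0],[40,-25,0,0,-7,0,0],[40,-25,0,0,-7,0,0],[40,-25,0,0,-7,0,0],[40,-20,0,0,-7,0,0]]]' 20
python3 -m creep '[[[40,0,0,0,-7,0,0],[40,0,0,0,-7,0,0],[40,0,0,0,-7,0,0],[40,0,0,0,-7,0,0],[40,0,0,0,-6,0,0],[40,0,-20,20,0,0,0],[40,0,-30,20,0,0,0],[40,0,0,0,0,0,0]]]' 20
python3 - <<'E'
from h import *
s=st(); snap('wrist','w27')
print(totool(np.array([.659,.136,.40])-s['position']))
E
```

```text
time: 42.32
position: [0.4594, 0.0552, 0.4186]
ee_rot: [-0.31, 0.639, 0.314, 0.63]
force: [0.8, -0.0, -0.5]
gripper_width: 0.0398
time: 42.98
position: [0.516, 0.0933, 0.4202]
ee_rot: [-0.487, 0.514, 0.491, 0.508]
force: [-0.3, -0.3, 0.1]
gripper_width: 0.04
t 42.98 p [0.516  0.0933 0.4202] F [-0.3 -0.3  0.1] w 0.04
[[-0.01, -0.999, 0.044], [-0.001, 0.044, 0.999], [-1.0, 0.01, -0.001]] q [-0.04  0.29 -0.26  1.49  0.07  1.38  2.79]
[  18.35840595 -141.21134896   49.12724983]
```

View pics/w27.png

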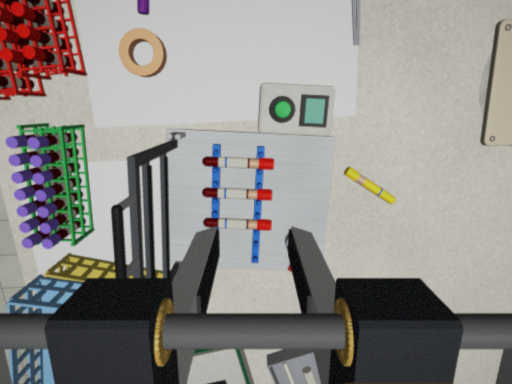

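```bash
python3 -m creep '[[[40,0,0,16,5,0,0],[40,0,-20,16,0,0,0],[40,0,-30,16,0,0,0],[40,0,-30,0,0,0,0],[40,0,-10,0,0,0,0],[40,0,0,0,0,0,0],[40,0,0,0,0,0,0],[40,0,0,0,0,0,0]]]' 20
python3 - <<'E'
from h import *
s=st(); snap('wrist','w28')
print(ray('w27',118,207,.321),ray('w27',118,277,.321))
print(totool(np.array([.659,.136,.40])-s['position']))
E
```

```text
time: 43.7
position: [0.6061, 0.1245, 0.4151]
ee_rot: [-0.461, 0.542, 0.468, 0.525]
force: [-0.3, -0.1, 0.2]
gripper_width: 0.0402
t 43.7 p [0.6061 0.1245 0.4151] F [-0.3 -0.1  0.2] w 0.0402
[[-0.024, -0.99, 0.138], [-0.008, 0.139, 0.99], [-1.0, 0.023, -0.011]] q [-0.11  0.47 -0.24  1.23  0.11  1.48  2.66]
[0.63457814 0.09743745 0.321     ] [0.64475342 0.16505983 0.321     ]
[ 13.76979192 -51.10858397  18.84790447]
```

View pics/w28.png

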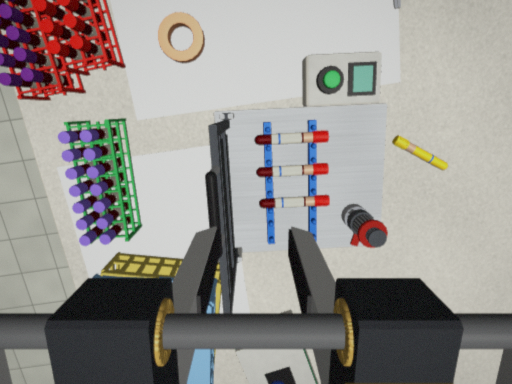

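Run:
```python
from h import *
a,b=ray('w28',211,172,.318),ray('w28',212,240,.318);print(a,b)
s=r.observe();print(totool(np.array([.646,.136,.40])-s['position']))
im=cv2.imread('pics/s26.png'); cv2.imwrite('pics/s26c.png',cv2.resize(im[110:250,230:400],(765,630)[0:2] and (728,600),interpolation=cv2.INTER_CUBIC))
```

```text
[0.63700789 0.09696427 0.318     ] [0.64657427 0.15786543 0.318     ]
[ 14.29031253 -38.43177682  17.13996043]
```

View pics/s26c.png

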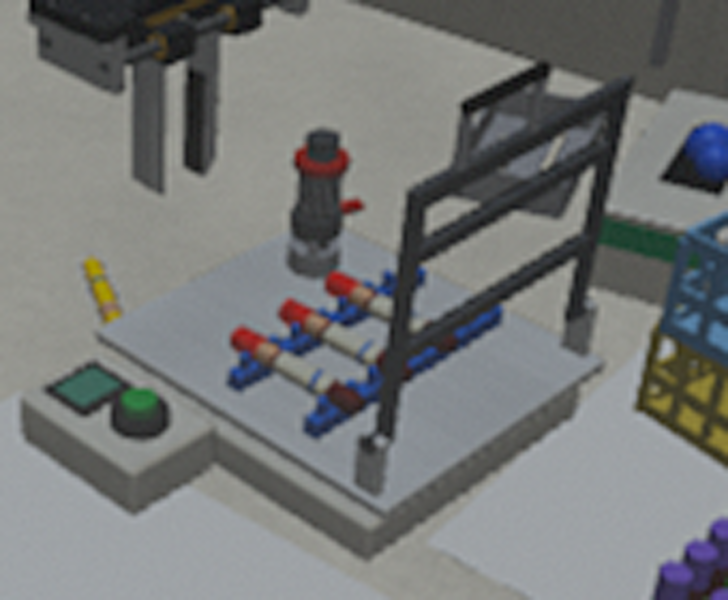

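Run:
```python
from h import *
print(tri('s26',(338.3,134.2),'w28',(211,173)),tri('s26',(338.3,134.2),'w27',(118,208)),tri('s26',(357.5,125.6),'w27',(118,277)))
```

```text
[0.63686749 0.09766213 0.31730266] [0.63609031 0.09917676 0.31667497] [0.64686981 0.16742084 0.31747879]
```

```bash
python3 -m creep '[[[40,0,-11,4,0,0,-1.4],[40,0,-11,4,0,0,0],[40,10,-11,4,0,0,0],[40,20,0,0,0,0,0],[40,15,0,0,0,0,0],[40,0,0,0,0,0,0],[40,0,0,0,0,0,0],[40,0,0,0,0,0,0]]]' 20
python3 - <<'E'
from h import *
s=st(); snap('wrist','w29')
print(totool(np.array([.6415,.133,.306])-s['position']))
E
```

```text
time: 44.42
position: [0.6422, 0.1327, 0.3708]
ee_rot: [-0.47, 0.533, 0.459, 0.533]
force: [0.1, -0.3, -0.0]
gripper_width: 0.0401
t 44.42 p [0.6422 0.1327 0.3708] F [ 0.1 -0.3 -0. ] w 0.0401
[[0.012, -0.991, 0.137], [-0.011, 0.136, 0.991], [-1.0, -0.013, -0.01]] q [-0.12  0.53 -0.23  1.25  0.13  1.38  2.65]
[64.77583251  1.58401943  0.81899392]
```

View pics/w29.png

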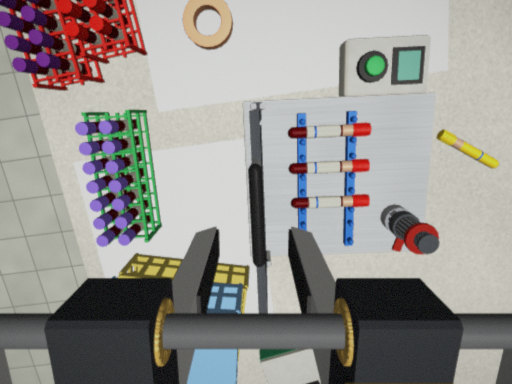

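Handle bar (257,215) sits between the finger tips (217…290). Descend and grip.

```bash
python3 -m creep '[[[40,20,0,0,0,0,0.7],[40,20,1,0,0,0,0],[40,16,0,0,0,0,0],[40,4,0,0,0,0,0],[20,0,0,0,0,0,0],[5,0,0,0,0,0,0],[5,0,0,0,0,0,0],[5,0,0,0,0,0,0]]]' 15
python3 - <<'E'
from h import *
s=st()
E
```

```text
time: 45.13
position: [0.6461, 0.1341, 0.3188]
ee_rot: [-0.469, 0.53, 0.46, 0.536]
force: [-1.1, -0.0, -0.1]
gripper_width: 0.0169
t 45.13 p [0.6461 0.1341 0.3188] F [-1.1 -0.  -0.1] w 0.0169
[[0.015, -0.99, 0.137], [-0.005, 0.137, 0.991], [-1.0, -0.016, -0.003]] q [-0.12  0.56 -0.23  1.34  0.14  1.25  2.64]
```

```bash
python3 -m creep '[[[30,0,2,0,0,0,0],[30,5,2,0,0,0,0.8],[30,6,0,0,0,0,0],[30,6,0,0,0,0,0],[20,0,0,0,0,0,0],[5,0,0,0,0,0,0],[5,0,0,0,0,0,0],[5,0,0,0,0,0,0]]]' 15
python3 - <<'E'
from h import *
s=st();snap('scene','s30')
im=cv2.imread('pics/s30.png'); cv2.imwrite('pics/s30c.png',cv2.resize(im[60:250,230:400],(680,760) and (537,600),interpolation=cv2.INTER_CUBIC))
E
```

```text
time: 45.8
position: [0.643, 0.1351, 0.3021]
ee_rot: [-0.466, 0.533, 0.463, 0.534]
force: [-0.7, 1.0, 0.9]
gripper_width: 0.0094
t 45.8 p [0.643  0.1351 0.3021] F [-0.7  1.   0.9] w 0.0094
[[0.004, -0.991, 0.137], [-0.002, 0.137, 0.991], [-1.0, -0.004, -0.002]] q [-0.12  0.57 -0.24  1.36  0.14  1.23  2.64]
```

View pics/s30c.png

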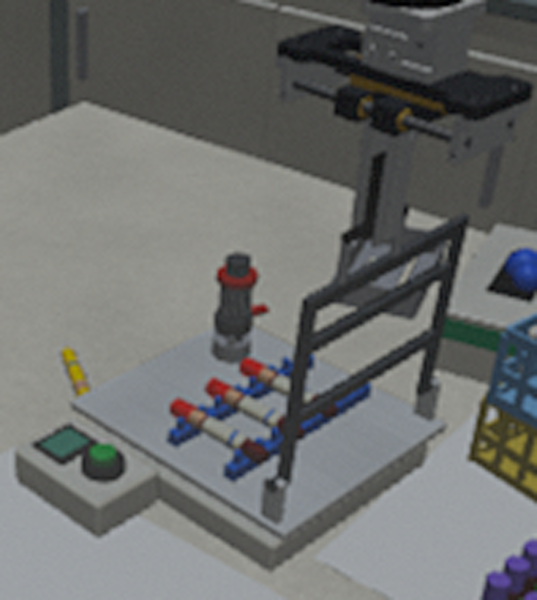

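```bash
python3 -m creep '[[[5,0,15,-0.6,0,0,0],[5,1,15,-0.6,0,0,0],[5,2,15,-0.6,0,0,0],[5,3.5,14.5,-0.6,0,0,0],[5,4.5,14.5,-0.6,0,0,0],[5,5.5,14,-0.6,0,0,0],[5,6.5,13.5,-0.5,0,0,0],[5,7.5,13,-0.5,0,0,0]]]' 15
cat >> h.py <<'E'
def fr():
    s=st();p=s['position'];hx=.643-.0;
    dx=(.643-p[0])/.996; dz=p[2]-.0872
    print('by x',np.degrees(np.arccos(np.clip(-.0175+dx/.215,-1,1))),'by z',np.degrees(np.arcsin(np.clip(dz/.215,-1,1))))
E
python3 - <<'E'
from h import *
fr()
E
```

```text
time: 46.52
position: [0.5391, 0.1449, 0.2774]
ee_rot: [-0.473, 0.524, 0.456, 0.543]
force: [-1.7, -1.2, 6.2]
gripper_width: 0.0089
t 46.52 p [0.5391 0.1449 0.2774] F [-1.7 -1.2  6.2] w 0.0089
[[0.036, -0.99, 0.138], [-0.001, 0.138, 0.99], [-0.999, -0.036, 0.004]] q [-0.15  0.41 -0.25  1.71  0.13  1.    2.56]
by x 62.117893302406856 by z 62.20607105567543
```

```bash
python3 -m creep '[[[5,8,13,-0.5,0,0,0.5],[5,9,12,-0.5,0,0,0.5],[5,10,11.5,-0.5,0,0,0.5],[5,10.5,11,-0.4,0,0,0.5],[5,11.5,10,-0.4,0,0,0],[5,12,9,-0.4,0,0,0],[5,12.5,8,-0.3,0,0,0],[5,13,7,-0.3,0,0,0]]]' 15
python3 - <<'E'
from h import *
fr()
E
```

```text
time: 47.18
position: [0.4535, 0.1528, 0.1946]
ee_rot: [-0.466, 0.53, 0.464, 0.535]
force: [-0.8, -0.3, 3.2]
gripper_width: 0.0096
t 47.18 p [0.4535 0.1528 0.1946] F [-0.8 -0.3  3.2] w 0.0096
[[0.007, -0.991, 0.134], [0.002, 0.134, 0.991], [-1.0, -0.007, 0.003]] q [-0.2   0.41 -0.26  2.    0.15  0.75  2.47]
by x 29.84545042644189 by z 29.970406790566695
```

Run:
```python
from h import *
snap('wrist','w31');snap('scene','s31')
im=cv2.imread('pics/s31.png'); a=cv2.resize(im[100:250,230:400],(680,600),interpolation=cv2.INTER_CUBIC);cv2.imwrite('pics/s31c.png',a)
```

```text
(no output)
```

View pics/w31.png

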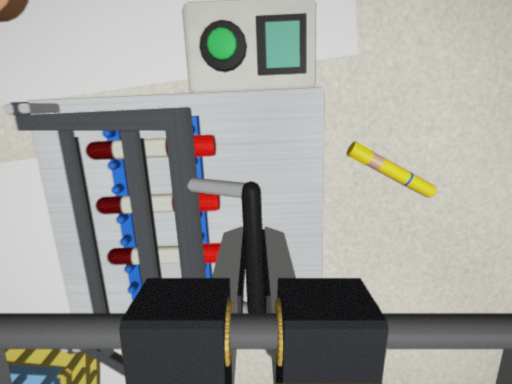

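View pics/s31c.png

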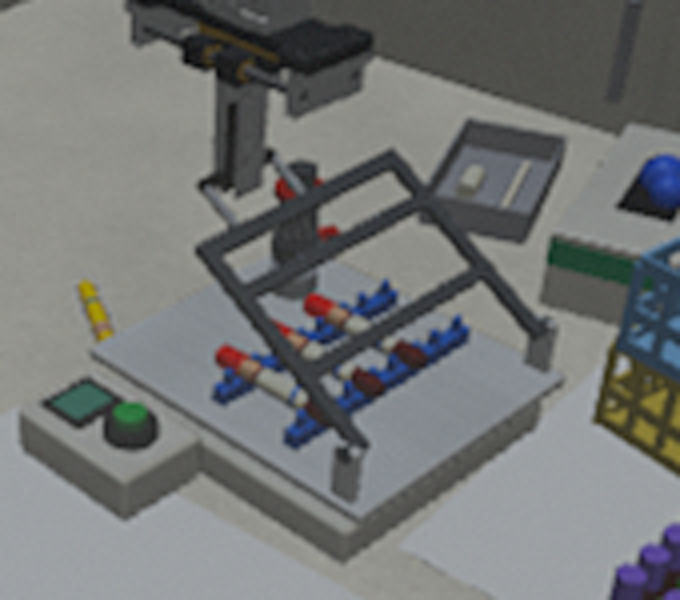

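```bash
python3 -m creep '[[[5,10,5.5,-0.2,0,0,0],[5,10,5,-0.2,0,0,0],[5,10.5,4.5,-0.2,0,0,0],[5,10.5,4,-0.2,0,0,0],[5,11,3,0,0,0,0],[5,11,2.5,0,0,0,0],[5,8,1.5,0,0,0,0],[5,6,1,0,0,0,0]]]' 15
python3 - <<'E'
from h import *
fr()
E
```

```text
time: 47.95
position: [0.4259, 0.1553, 0.119]
ee_rot: [-0.467, 0.531, 0.465, 0.532]
force: [-2.1, 1.0, 0.9]
gripper_width: 0.0094
t 47.95 p [0.4259 0.1553 0.119 ] F [-2.1  1.   0.9] w 0.0094
[[0.003, -0.991, 0.131], [-0.001, 0.131, 0.991], [-1.0, -0.003, -0.001]] q [-0.26  0.5  -0.21  2.13  0.21  0.53  2.38]
by x 5.066119970359595 by z 8.500566192175251
```

```bash
python3 -m creep '[[[5,7,0.5,0,0,0,0],[5,7,0,0,0,0,0],[5,6,0,0,0,0,0],[5,5,0,0,0,0,0],[5,3,0,0,0,0,0],[5,2,0,0,0,0,0],[5,1,0,0,0,0,0],[5,0,0,0,0,0,0]]]' 15
python3 - <<'E'
from h import *
fr()
E
```

```text
time: 48.62
position: [0.4228, 0.1555, 0.0845]
ee_rot: [-0.466, 0.533, 0.466, 0.53]
force: [-3.0, 0.5, 1.0]
gripper_width: 0.0094
t 48.62 p [0.4228 0.1555 0.0845] F [-3.   0.5  1. ] w 0.0094
[[-0.004, -0.992, 0.13], [-0.003, 0.13, 0.992], [-1.0, 0.003, -0.004]] q [-0.29  0.56 -0.18  2.16  0.24  0.44  2.35]
by x 0.0 by z -0.7166037979941623
```

```bash
python3 -m creep '[[[5,1.5,0,0,0,0,0],[5,1.5,0,0,0,0,0],[5,0,0,0,0,0,0],[5,0,0,0,0,0,0],[5,0,0,0,0,0,0],[5,0,0,0,0,0,0],[5,0,0,0,0,0,0],[5,0,0,0,0,0,0]]]' 15
python3 - <<'E'
from h import *
fr();snap('scene','s32')
im=cv2.imread('pics/s32.png'); a=cv2.resize(im[135:245,230:380],(750,550),interpolation=cv2.INTER_CUBIC);cv2.imwrite('pics/s32c.png',a)
E
```

```text
time: 49.28
position: [0.4227, 0.1555, 0.0816]
ee_rot: [-0.466, 0.533, 0.466, 0.53]
force: [-3.3, 0.4, -1.7]
gripper_width: 0.0092
t 49.28 p [0.4227 0.1555 0.0816] F [-3.3  0.4 -1.7] w 0.0092
[[-0.004, -0.992, 0.13], [-0.003, 0.13, 0.992], [-1.0, 0.003, -0.003]] q [-0.29  0.57 -0.18  2.16  0.24  0.43  2.35]
by x 0.0 by z -1.4940321654415103
```

View pics/s32c.png

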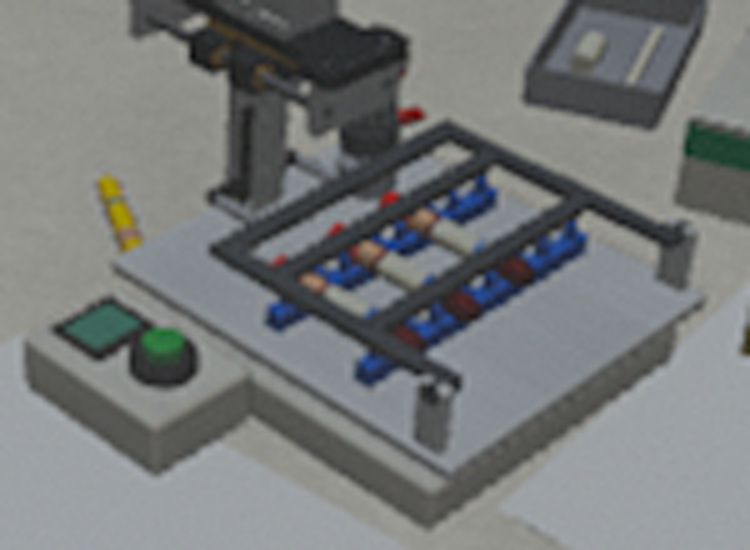

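```bash
python3 -m creep '[[[20,0,0,0,0,0,0],[34,0,0,0,0,0,0],[36,0,0,0,0,0,0],[36,0,0,0,0,0,0],[36,-15,0,0,0,0,0],[36,-25,0,0,0,0,0],[36,-35,0,0,0,0,0],[36,-35,0,0,0,0,0]]]' 15
python3 -m creep '[[[80,-20,0,20,0,0,0],[80,0,-4,25,3,0,0],[80,0,-4,25,3,0,0],[80,0,-4,10,3,0,0],[80,0,0,0,3,0,0],[80,0,0,0,3,0,0],[80,0,0,0,0,0,0],[80,0,0,0,0,0,0]]]' 15
python3 - <<'E'
from h import *
s=st();print(totool(np.array([.4445,.2448,.139])-s['position']));snap('wrist','w33')
E
```

```text
time: 50.0
position: [0.4269, 0.1547, 0.1915]
ee_rot: [-0.466, 0.534, 0.465, 0.531]
force: [0.8, 0.1, -0.4]
gripper_width: 0.0357
time: 50.67
position: [0.4636, 0.2373, 0.2247]
ee_rot: [-0.389, 0.583, 0.384, 0.602]
force: [-0.8, -0.0, 0.9]
gripper_width: 0.0801
t 50.67 p [0.4636 0.2373 0.2247] F [-0.8 -0.   0.9] w 0.0801
[[0.026, -0.915, 0.402], [0.009, 0.403, 0.915], [-1.0, -0.02, 0.019]] q [-0.39  0.41 -0.2   1.87  0.11  0.84  2.08]
[85.2454747  22.21575069 -2.37846289]
```

View pics/w33.png

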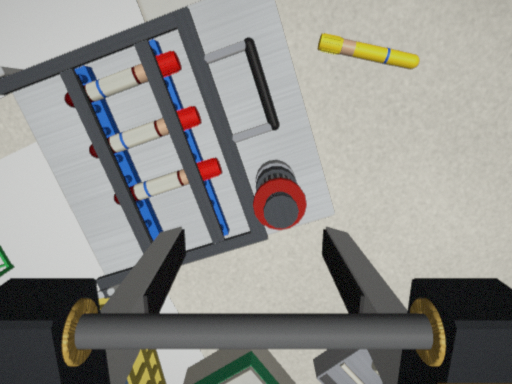

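```bash
python3 - <<'E'
from h import *
print(ray('w33',281,209,.178))
E
python3 -m creep '[[[80,0,10,-1,0,0,1.3],[80,15,10,-1,0,0,0],[80,15,0,0,0,0,0],[80,10,0,0,0,0,0],[80,0,0,0,0,0,0],[80,0,0,0,0,0,0],[80,0,0,0,0,0,0],[80,0,0,0,0,0,0]]]' 15
python3 - <<'E'
from h import *
s=st();print(totool(np.array([.4445,.2448,.139])-s['position']))
E
```

```text
[0.44527782 0.2410308  0.178     ]
time: 51.38
position: [0.4423, 0.2435, 0.1848]
ee_rot: [-0.381, 0.587, 0.393, 0.596]
force: [-0.7, -0.6, -0.1]
gripper_width: 0.0802
t 51.38 p [0.4423 0.2435 0.1848] F [-0.7 -0.6 -0.1] w 0.0802
[[0.001, -0.916, 0.401], [0.022, 0.401, 0.916], [-1.0, 0.008, 0.02]] q [-0.4   0.45 -0.21  1.95  0.11  0.74  2.07]
[45.78061894 -1.8493327   1.195344  ]
```

```bash
python3 -m creep '[[[80,15,-1,1,0,-1.1,0],[80,15,-1,0,0,0,0],[80,13,0,0,0,0,0],[80,3,0,0,0,0,0],[80,0,0,0,0,0,0],[80,0,0,0,0,0,0],[80,0,0,0,0,0,0],[80,0,0,0,0,0,0]]]' 15
python3 - <<'E'
from h import *
s=st();print(totool(np.array([.4445,.2445,.139])-s['position']));snap('wrist','w34')
E
```

```text
time: 52.05
position: [0.4495, 0.2473, 0.1434]
ee_rot: [-0.377, 0.577, 0.397, 0.606]
force: [-0.5, 1.2, 0.0]
gripper_width: 0.0798
t 52.05 p [0.4495 0.2473 0.1434] F [-0.5  1.2  0. ] w 0.0798
[[0.019, -0.916, 0.401], [0.046, 0.402, 0.915], [-0.999, 0.001, 0.05]] q [-0.4   0.51 -0.2   1.99  0.12  0.61  2.06]
[ 4.1300288   3.44383806 -4.81902794]
```

View pics/w34.png

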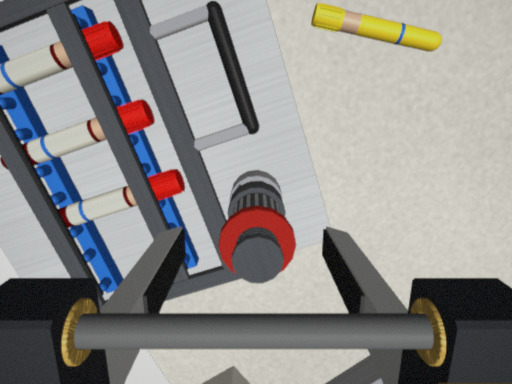

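```bash
python3 -m creep '[[[80,0,2,-3,0,1.5,0],[80,2,2,-2,0,1.3,0],[80,0,0,0,0,0,0],[80,0,0,0,0,0,0],[80,0,0,0,0,0,0],[80,0,0,0,0,0,0],[80,0,0,0,0,0,0],[80,0,0,0,0,0,0]]]' 15
python3 - <<'E'
from h import *
s=st();print(totool(np.array([.4445,.2445,.139])-s['position']))
E
```

```text
time: 52.77
position: [0.4448, 0.2449, 0.1429]
ee_rot: [-0.387, 0.591, 0.387, 0.593]
force: [-0.2, 0.1, -0.2]
gripper_width: 0.0796
t 52.77 p [0.4448 0.2449 0.1429] F [-0.2  0.1 -0.2] w 0.0796
[[0.002, -0.916, 0.402], [0.001, 0.402, 0.916], [-1.0, -0.001, 0.002]] q [-0.44  0.52 -0.17  1.97  0.14  0.66  2.03]
[ 3.92818952  0.11737083 -0.49918417]
```

```bash
python3 -m creep '[[[60,4,0,-0.5,0,0,0],[40,0,0,0,0,0,0],[30,0,0,0,0,0,0],[30,0,0,0,0,0,0],[30,0,0,0,0,0,0],[30,0,0,0,0,0,0],[30,0,0,0,0,0,0],[30,0,0,0,0,0,0]]]' 55
python3 -m creep '[[[30,0,0,0,0,0,0],[30,0,0,0,0,0,0],[30,0,0,0,0,0,0],[30,-4,0,0,0,0,0],[30,-4,0,0,0,0,0],[30,-3,0,0,0,0,0],[30,-3,0,0,0,0,0],[30,0,0,0,0,0,0]]]' 55
python3 - <<'E'
from h import *
s=st()
E
```

```text
time: 53.43
position: [0.4453, 0.2434, 0.1384]
ee_rot: [-0.386, 0.591, 0.386, 0.593]
force: [-0.3, 0.2, 1.2]
gripper_width: 0.0406
time: 54.1
position: [0.4451, 0.2431, 0.1508]
ee_rot: [-0.386, 0.592, 0.386, 0.593]
force: [3.5, 0.7, -12.2]
gripper_width: 0.0405
t 54.1 p [0.4451 0.2431 0.1508] F [  3.5   0.7 -12.2] w 0.0405
[[0.001, -0.915, 0.403], [0.001, 0.403, 0.915], [-1.0, -0.0, 0.001]] q [-0.43  0.51 -0.18  1.97  0.14  0.68  2.03]
```

```bash
python3 -m creep '[[[30,0,0,0,3,0,0],[30,0,0,0,7,0,0],[30,0,0,0,7,0,0],[30,0,0,0,7,0,0],[30,0,0,0,7,0,0],[30,0,0,0,7,0,0],[30,0,0,0,7,0,0],[30,0,0,0,5,0,0]]]' 55
python3 - <<'E'
from h import *
s=st();m=R.from_quat(s['ee_rot']).as_matrix();print(np.degrees(np.arctan2(m[1,1],m[0,1]))-np.degrees(np.arctan2(.403,-.915)))
E
```

```text
time: 54.77
position: [0.4449, 0.2437, 0.1487]
ee_rot: [-0.09, 0.701, 0.092, 0.701]
force: [3.7, 0.7, -10.7]
gripper_width: 0.0405
t 54.77 p [0.4449 0.2437 0.1487] F [  3.7   0.7 -10.7] w 0.0405
[[-0.0, -0.254, 0.967], [0.002, 0.967, 0.254], [-1.0, 0.002, 0.0]] q [-0.61  0.51  0.08  1.97 -0.07  0.66  1.34]
-51.49481436427786
```

```bash
python3 -m creep '[[[30,-2,0,0,0,0,0],[30,0,0,0,6,0,0],[30,0,0,0,6,0,0],[30,0,0,0,6,0,0],[30,0,0,0,6,0,0],[30,0,0,0,0,0,0],[30,0,0,0,0,0,0],[30,0,0,0,0,0,0]]]' 55
python3 - <<'E'
from h import *
s=st();m=R.from_quat(s['ee_rot']).as_matrix();print(np.degrees(np.arctan2(m[1,1],m[0,1]))-np.degrees(np.arctan2(.403,-.915)))
E
```

```text
time: 55.43
position: [0.445, 0.2442, 0.1498]
ee_rot: [0.053, 0.705, -0.053, 0.706]
force: [3.0, -0.4, -11.7]
gripper_width: 0.0402
t 55.43 p [0.445  0.2442 0.1498] F [  3.   -0.4 -11.7] w 0.0402
[[0.001, 0.149, 0.989], [0.0, 0.989, -0.149], [-1.0, 0.0, 0.001]] q [-0.7   0.51  0.2   1.97 -0.16  0.67  1.03]
-74.77327861787651
```

```bash
python3 -m creep '[[[30,4,0,0,0,0,0],[30,4,0,0,0,0,0],[30,4,0,0,0,0,0],[30,1,0,0,0,0,0],[30,0,0,0,0,0,0],[30,0,0,0,0,0,0],[30,0,0,0,0,0,0],[30,0,0,0,0,0,0]]]' 55
python3 -m creep '[[[60,0,0,0,0,0,0],[70,0,0,0,0,0,0],[80,0,0,0,0,0,0],[80,0,0,0,0,0,0],[80,0,0,0,0,0,0],[80,-10,0,0,0,0,0],[80,-30,0,0,0,0,0],[80,-40,0,0,0,0,0]]]' 20
python3 - <<'E'
from h import *
s=st();snap('wrist','w35');snap('scene','s35')
im=cv2.imread('pics/s35.png'); a=cv2.resize(im[135:245,230:380],(750,550),interpolation=cv2.INTER_CUBIC);cv2.imwrite('pics/s35c.png',a)
E
```

```text
time: 56.1
position: [0.4451, 0.2441, 0.1385]
ee_rot: [0.051, 0.705, -0.049, 0.706]
force: [2.6, -1.2, -5.0]
gripper_width: 0.0408
time: 56.77
position: [0.4395, 0.2427, 0.2169]
ee_rot: [0.052, 0.71, -0.054, 0.7]
force: [1.2, 0.4, -0.0]
gripper_width: 0.08
t 56.77 p [0.4395 0.2427 0.2169] F [ 1.2  0.4 -0. ] w 0.08
[[-0.014, 0.149, 0.989], [-0.001, 0.989, -0.149], [-1.0, -0.004, -0.014]] q [-0.72  0.42  0.23  1.9  -0.13  0.85  1.  ]
```

View pics/s35c.png

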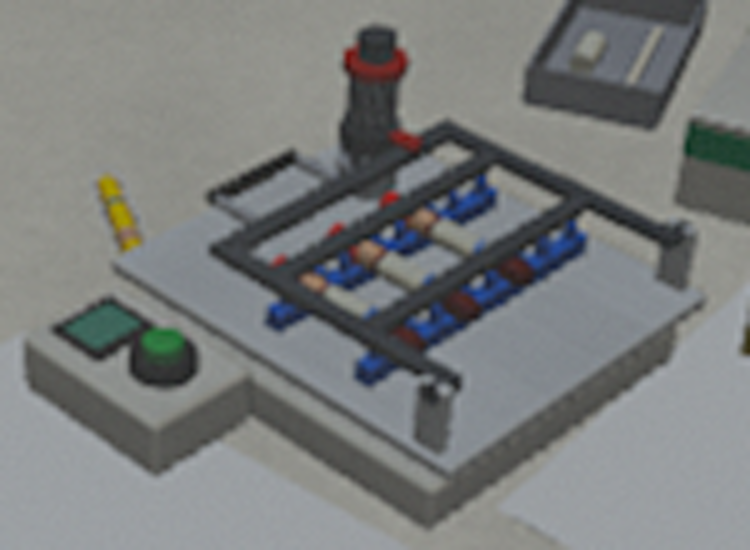

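View pics/w35.png

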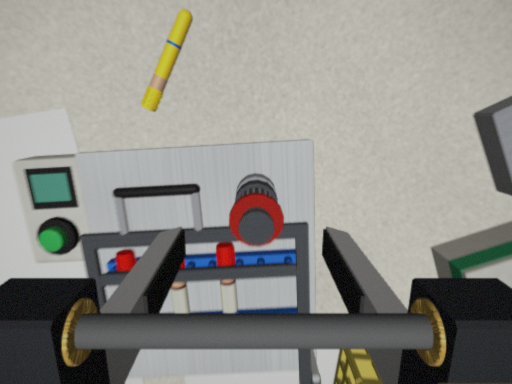

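Run:
```python
from h import *
for o in('scene0','s5','s26','s35'):
    rgb=np.load('pics/%s.npy'%o).astype(int)[135:175,295:320]
    m=((rgb[...,0]>90)&(rgb[...,1]<70)&(rgb[...,2]<70)).astype(np.uint8)
    n,l,s,c=cv2.connectedComponentsWithStats(m)
    print(o,[(np.round(c[i],2).tolist(),int(s[i,4])) for i in range(1,n)])
a=np.load('pics/scene0.npy').astype(int);b=np.load('pics/s35.npy').astype(int)
print(np.abs(a-b)[140:200,296:316].mean())
print(ray('w35',57,236,.07)); print(totool(np.array([.465,.0225,.2])-r.observe()['position']))
```

```text
scene0 [([9.39, 12.19], 36), ([15.1, 27.7], 10)]
s5 [([9.39, 12.19], 36), ([16.5, 22.5], 10)]
s26 [([9.39, 12.19], 36), ([16.5, 22.5], 10), ([12.83, 38.83], 6)]
s35 [([9.39, 12.19], 36), ([15.62, 27.31], 13), ([12.4, 38.8], 5)]
7.211666666666667
[0.4626371  0.02998389 0.07      ]
[  21.15528812 -217.48731145   53.355439  ]
```

```bash
python3 -m creep '[[[0,-4,-35,7,0,0,0],[0,0,-38,9,0,0,0],[0,0,-38,9,0,0,0],[0,0,-38,9,0,0,0],[0,0,-38,9,0,0.8,0],[0,0,-20,0,0,0,0],[0,0,0,0,0,0,0],[0,0,0,0,0,0,0]]]' 20
python3 - <<'E'
from h import *
s=st();snap('wrist','w36');print(totool(np.array([.465,.0225,.1])-s['position']))
E
```

```text
time: 57.53
position: [0.4591, 0.0302, 0.2291]
ee_rot: [0.057, 0.707, -0.045, 0.703]
force: [-0.1, 0.0, 0.2]
gripper_width: 0.03
t 57.53 p [0.4591 0.0302 0.2291] F [-0.1  0.   0.2] w 0.03
[[-0.005, 0.144, 0.99], [0.017, 0.989, -0.144], [-1.0, 0.016, -0.007]] q [-0.31  0.34  0.27  2.   -0.14  0.83  1.46]
[128.96572212  -8.74180519   7.84456087]
```

View pics/w36.png

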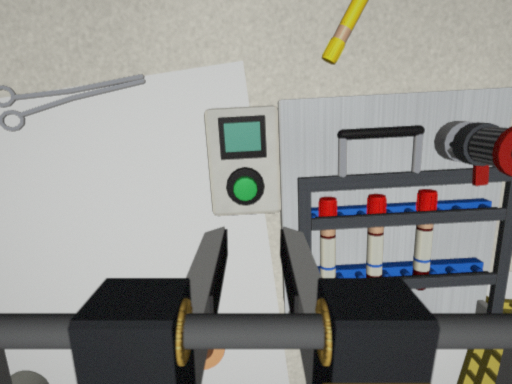

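```bash
python3 - <<'E'
from h import *
print(ray('w36',245.5,188,.07))
E
python3 -m creep '[[[0,10,-4,4,0,0,-0.9],[0,20,-4,4,0,0,0],[0,20,0,0,0,0,0],[0,20,0,0,0,0,0],[0,15,0,0,0,0,0],[0,5,0,0,0,0,0],[0,0,0,0,0,0,0],[0,0,0,0,0,0,0]]]' 20
python3 - <<'E'
from h import *
s=st();snap('wrist','w37');print(totool(np.array([.465,.0235,.085])-s['position']))
E
```

```text
[0.46462177 0.02423161 0.07      ]
time: 58.25
position: [0.4679, 0.0347, 0.1321]
ee_rot: [0.043, 0.708, -0.042, 0.704]
force: [-0.9, -0.2, 1.5]
gripper_width: 0.0005
t 58.25 p [0.4679 0.0347 0.1321] F [-0.9 -0.2  1.5] w 0.0005
[[-0.006, 0.121, 0.993], [0.001, 0.993, -0.121], [-1.0, 0.001, -0.006]] q [-0.29  0.5   0.22  2.08 -0.19  0.58  1.52]
[ 47.08263976 -11.49669859  -1.2605712 ]
```

View pics/w37.png

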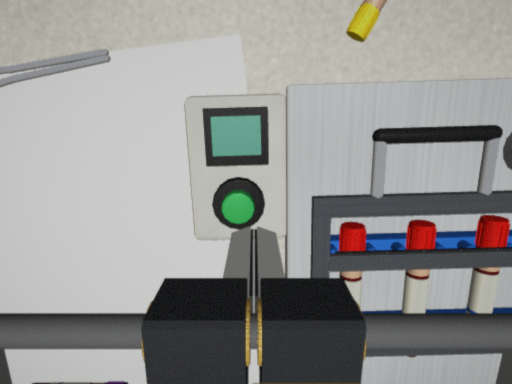

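```bash
python3 -m creep '[[[0,10,-6,-1,0,0,0],[0,15,-5,-1,0,0,0],[0,14,0,0,0,0,0],[0,5,0,0,0,0,0],[0,0,0,0,0,0,0],[0,0,0,0,0,0,0],[0,0,0,0,0,0,0],[0,0,0,0,0,0,0]]]' 20
python3 - <<'E'
from h import *
s=st();print(totool(np.array([.4648,.0235,.07])-s['position']))
E
```

```text
time: 58.97
position: [0.4714, 0.0269, 0.0935]
ee_rot: [0.043, 0.703, -0.04, 0.709]
force: [0.1, -0.8, 0.0]
gripper_width: 0.0004
t 58.97 p [0.4714 0.0269 0.0935] F [ 0.1 -0.8  0. ] w 0.0004
[[0.01, 0.116, 0.993], [0.004, 0.993, -0.116], [-1.0, 0.005, 0.009]] q [-0.24  0.57  0.18  2.12 -0.22  0.46  1.57]
[23.38909539 -4.23600335 -6.38243135]
```

```bash
python3 -m creep '[[[0,0,-2,-3,0,0.6,0],[0,8,-2,-3,0,0,0],[0,8,0,0,0,0,0],[0,4,0,0,0,0,0],[0,3,0,0,0,0,0],[0,3,0,0,0,0,0],[0,3,0,0,0,0,0],[0,0,0,0,0,0,0]]]' 20
python3 - <<'E'
from h import *
s=st()
E
```

```text
time: 59.63
position: [0.4672, 0.024, 0.0662]
ee_rot: [0.043, 0.705, -0.039, 0.707]
force: [-1.9, 0.1, 7.9]
gripper_width: 0.0003
t 59.63 p [0.4672 0.024  0.0662] F [-1.9  0.1  7.9] w 0.0003
[[0.003, 0.115, 0.993], [0.006, 0.993, -0.115], [-1.0, 0.007, 0.002]] q [-0.21  0.61  0.15  2.14 -0.24  0.39  1.59]
```

```bash
python3 -m creep '[[[0,2,0,0,0,0,0],[0,1,0,0,0,0,0],[0,0,0,0,0,0,0],[0,0,0,0,0,0,0],[0,0,0,0,0,0,0],[0,0,0,0,0,0,0],[0,0,0,0,0,0,0],[0,0,0,0,0,0,0]]]' 20
python3 -m creep '[[[0,-5,0,0,0,0,0],[0,-20,0,0,0,0,0],[0,-30,0,0,0,0,0],[0,-40,0,0,0,0,0],[0,-30,0,0,0,0,0],[0,0,-40,-10,0,0,0],[0,0,-40,-10,0,0,0],[0,0,-40,-10,0,0,0]]]' 20
python3 -m creep '[[[0,0,-40,-10,0,0,0],[0,0,-40,0,0,0,0],[0,0,-20,0,0,0,0],[0,0,0,0,0,0,0],[0,0,0,0,0,0,0],[0,0,0,0,0,0,0],[0,0,0,0,0,0,0],[0,0,0,0,0,0,0]]]' 20
python3 - <<'E'
from h import *
s=st();snap('scene','s40');snap('top','t40')
im=cv2.imread('pics/s40.png'); a=cv2.resize(im[135:245,230:380],(750,550),interpolation=cv2.INTER_CUBIC);cv2.imwrite('pics/s40c.png',a)
im=cv2.imread('pics/t40.png'); a=cv2.resize(im[130:260,140:400],(780,390),interpolation=cv2.INTER_CUBIC);cv2.imwrite('pics/t40c.png',a)
E
```

```text
time: 60.3
position: [0.4671, 0.024, 0.0677]
ee_rot: [0.044, 0.705, -0.038, 0.707]
force: [-0.9, 0.5, 4.5]
gripper_width: 0.0005
time: 60.97
position: [0.4285, -0.0861, 0.1971]
ee_rot: [0.037, 0.703, -0.03, 0.709]
force: [0.8, -0.6, -0.1]
gripper_width: 0.0004
time: 61.63
position: [0.4049, -0.1936, 0.1972]
ee_rot: [0.039, 0.703, -0.033, 0.71]
force: [0.2, 0.4, 0.1]
gripper_width: 0.0007
t 61.63 p [ 0.4049 -0.1936  0.1972] F [0.2 0.4 0.1] w 0.0007
[[0.01, 0.102, 0.995], [0.007, 0.995, -0.102], [-1.0, 0.008, 0.009]] q [ 0.19  0.37  0.28  2.07 -0.17  0.72  2.04]
```

View pics/s40c.png

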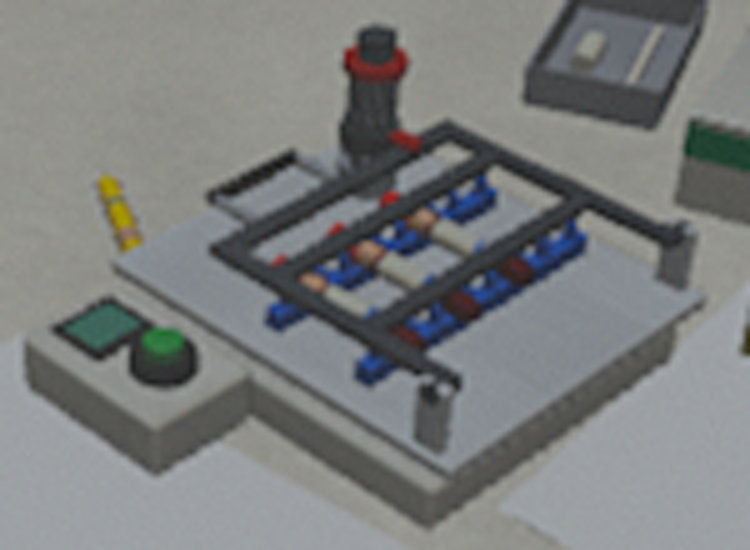

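View pics/t40c.png

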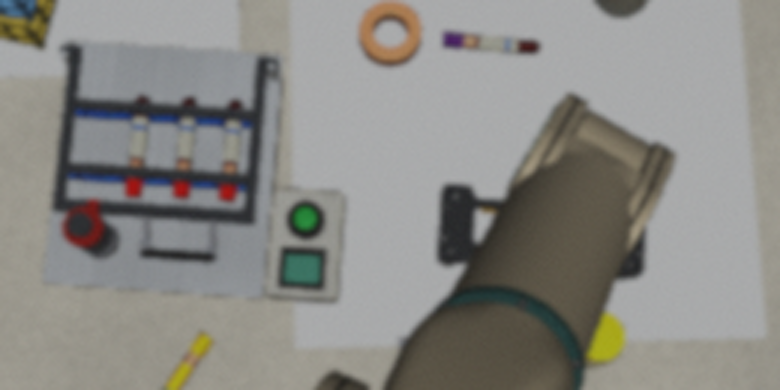

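```bash
python3 -m creep '[[[0,0,38,3,0,0,0],[0,0,38,3,0,0,0],[0,0,38,3,0,0.5,0.4],[0,0,38,6,0,0,0],[0,0,38,8,0,0,0],[0,10,10,8,0,0,0],[0,20,0,0,0,0,0],[0,0,0,0,0,0,0]]]' 20
python3 - <<'E'
from h import *
s=st();print(totool(np.array([.4645,.024,.085])-s['position']))
E
```

```text
time: 62.4
position: [0.4605, 0.0172, 0.1695]
ee_rot: [0.039, 0.704, -0.027, 0.709]
force: [-1.1, 0.5, -0.2]
gripper_width: 0.0007
t 62.4 p [0.4605 0.0172 0.1695] F [-1.1  0.5 -0.2] w 0.0007
[[0.008, 0.093, 0.996], [0.016, 0.995, -0.094], [-1.0, 0.017, 0.006]] q [-0.25  0.42  0.22  2.08 -0.18  0.65  1.58]
[84.59451958  5.72601895  2.79744224]
```

```bash
python3 -m creep '[[[0,15,3,1.5,0,0,-1],[0,20,3,1.5,0,0,0],[0,20,0,0,0,0,0],[0,16,0,0,0,0,0],[0,6,0,0,0,0,0],[0,0,0,0,0,0,0],[0,0,0,0,0,0,0],[0,0,0,0,0,0,0]]]' 20
python3 - <<'E'
from h import *
s=st();print(totool(np.array([.4645,.024,.075])-s['position']))
E
```

```text
time: 63.07
position: [0.4664, 0.025, 0.0941]
ee_rot: [0.032, 0.703, -0.032, 0.71]
force: [0.1, 0.7, -0.3]
gripper_width: 0.0003
t 63.07 p [0.4664 0.025  0.0941] F [ 0.1  0.7 -0.3] w 0.0003
[[0.009, 0.09, 0.996], [-0.001, 0.996, -0.09], [-1.0, -0.0, 0.009]] q [-0.24  0.56  0.18  2.13 -0.21  0.46  1.59]
[19.05849035 -1.18543829 -1.99971507]
```

```bash
python3 -m creep '[[[0,6,-1,-2,0,0.5,0],[0,7,0,0,0,0,0],[0,5,0,0,0,0,0],[0,4,0,0,0,0,0],[0,4,0,0,0,0,0],[0,4,0,0,0,0,0],[0,4,0,0,0,0,0],[0,4,0,0,0,0,0]]]' 20
python3 - <<'E'
from h import *
s=st();snap('scene','s41')
im=cv2.imread('pics/s41.png'); a=cv2.resize(im[135:245,230:380],(750,550),interpolation=cv2.INTER_CUBIC);cv2.imwrite('pics/s41c.png',a)
E
```

```text
time: 63.73
position: [0.4674, 0.024, 0.0648]
ee_rot: [0.034, 0.703, -0.031, 0.709]
force: [-14.6, -0.1, 74.4]
gripper_width: 0.0003
t 63.73 p [0.4674 0.024  0.0648] F [-14.6  -0.1  74.4] w 0.0003
[[0.009, 0.092, 0.996], [0.004, 0.996, -0.092], [-1.0, 0.005, 0.008]] q [-0.21  0.62  0.15  2.15 -0.24  0.38  1.61]
```

View pics/s41c.png

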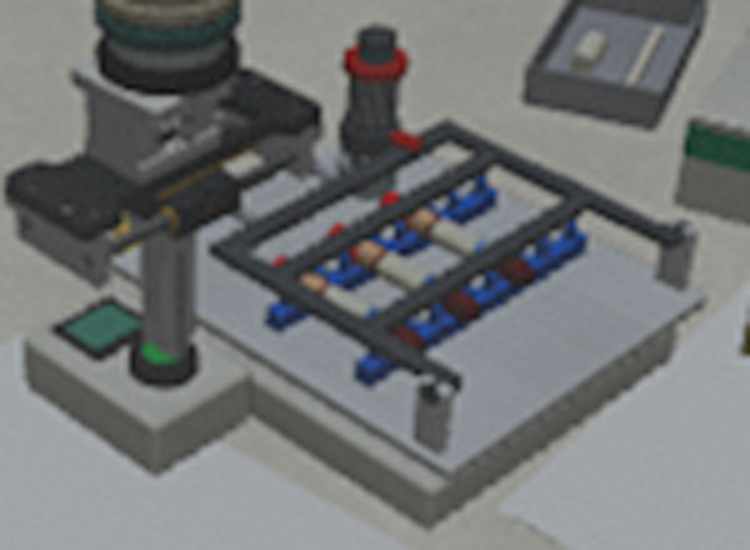

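```bash
python3 -m creep '[[[0,-10,0,0,0,0,0],[0,-25,0,0,0,0,0],[0,-35,0,0,0,0,0],[0,-40,0,0,0,0,0],[0,-30,0,0,0,0,0],[0,0,-40,-10,0,0,0],[0,0,-40,-10,0,0,0],[0,0,-40,-10,0,0,0]]]' 20
python3 -m creep '[[[0,0,-40,-5,0,0,0],[0,0,-40,0,0,0,0],[0,0,-20,0,0,0,0],[0,0,0,0,0,0,0],[0,0,0,0,0,0,0],[0,0,0,0,0,0,0],[0,0,0,0,0,0,0],[0,0,0,0,0,0,0]]]' 20
python3 - <<'E'
from h import *
s=st();snap('scene','s42');snap('top','t42')
a=np.load('pics/s40.npy').astype(int);b=np.load('pics/s42.npy').astype(int)
print(np.abs(a-b)[135:245,230:380].max(-1).mean(), np.abs(a-b)[190:215,255:275].mean())
im=cv2.imread('pics/s42.png'); x=cv2.resize(im[135:245,230:380],(750,550),interpolation=cv2.INTER_CUBIC);cv2.imwrite('pics/s42c.png',x)
E
```

```text
time: 64.45
position: [0.4302, -0.0872, 0.2129]
ee_rot: [0.029, 0.7, -0.022, 0.713]
force: [1.4, -0.1, 0.2]
gripper_width: 0.0006
time: 65.12
position: [0.4129, -0.1954, 0.2107]
ee_rot: [0.031, 0.7, -0.025, 0.713]
force: [0.3, 0.4, -0.0]
gripper_width: 0.0004
t 65.12 p [ 0.4129 -0.1954  0.2107] F [ 0.3  0.4 -0. ] w 0.0004
[[0.019, 0.08, 0.997], [0.008, 0.997, -0.08], [-1.0, 0.009, 0.018]] q [ 0.17  0.35  0.29  2.04 -0.17  0.75  2.06]
1.9663636363636363 1.3713333333333333
```

View pics/s42c.png

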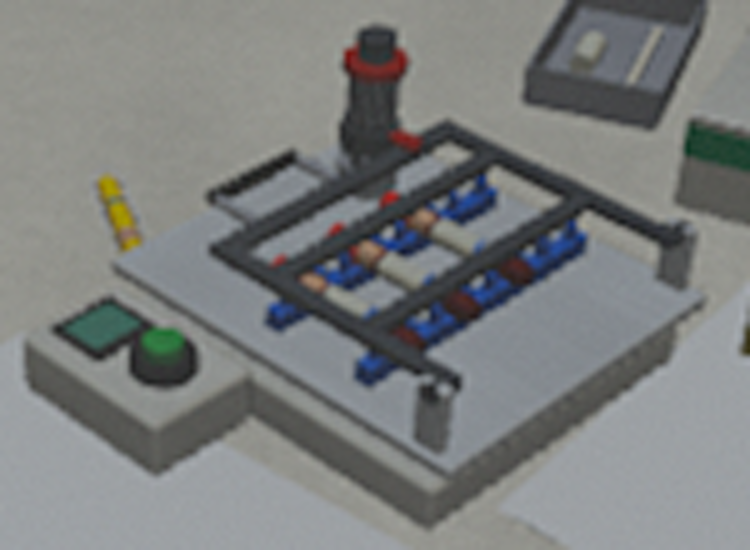

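View pics/s42.png

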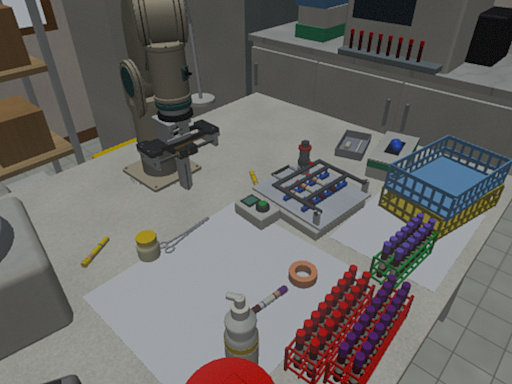

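Run:
```python
from h import *
r.close_job()
```

```text
the job is handed in; nothing more can be done
```

The tube mixer is loaded, locked and started, and I handed the job in at about 65 s of the 210 s. `close_job` reports no verdict, so what follows rests on my own last checks.

- **Collar and frame:** I lifted the collar, turned it about 75° anticlockwise into its release notch and swung the frame up past upright. After loading, I lowered the frame by its handle, then turned the collar back until it dropped home.
- **Tubes:** Three red-capped tubes were on the bench. They lie in cradles 2, 3 and 4 with their caps towards the collar. I left the purple- and yellow-capped tubes where they were.
- **Last pictures:**
  - The frame's corners and the collar's flange are where they were at the start, closed and locked.
  - The collar's nose is over the front rail. It sits about half a pixel off its starting place, which I took to be the notch's play.
  - All three tubes are seated, the button is out again and the arm is clear.
  - The spray bottle, tape, cup, forceps and purple tube look unmoved. I judged that by eye.
- **Start button:** I pressed it twice. The first press read 7.9 N, above the 5 N for full travel, but fell to 4.5 N while I held it, so I pressed again to be sure. The second press was harder than I meant, at 74 N on the wrist. That is under the 120 N limit, and only the fingers touched the button.

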